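Sort the cleaned slide-holder jaws by hand and refill the spacer dispenser

ROBOT

A 6-joint arm with a two-finger parallel gripper is mounted at the origin on the work surface. World frame = base frame: x ahead of the robot, y to its left, z up, the work surface at z = 0. Lengths are in m, angles in rad, forces in N, time in s.
With the tool pointing down it reaches from about 0.35 to 0.95 m from the base axis. Payload 17.4 kg.
Tool frame: the origin (TCP) lies between the finger pads; the fingertips stand 11 mm ahead of it and the grasp point (between the pads) lies 8 mm behind it; z points along the fingers, y is the line along which they close (so a half turn about z gives the same grasp; the last joint's range is limited). The gripper opens to 93 mm and grips with 3 to 60 N. Pads are 15 mm wide; open, the fingers measure 128 mm over their backs; the gripper's body (75 mm by 188 mm) begins 65 mm behind the grasp point.
Start: joints at [1.186, 0.116, 1.442, -0, 1.584, -0.038], TCP at [0.229, 0.635, 0.23] pointing down, gripper open.
Joint ranges: [-2.83, 2.83], [-0.83, 2.19], [0.07, 2.5], [-1.14, 4.28], [0.01, 3], [-2.97, 2.97]. Speed limits (rad/s): [1.89, 1.89, 2.22, 3.14, 3.14, 3.14].

INTERFACE

Orientations are given as a 3x3 rotation matrix whose columns are the frame's x, y, z axes.
In Python, from bench import manip gives the robot as it stands.
- The arm moves only by the tool tcp_steps, called as name(argument=value, ...) on one line, values as JSON. Schema: {"type":"object","properties":{"moves":{"type":"object","properties":{"motion":{"type":"array","items":{"type":"array","items":{"type":"number"},"minItems":7,"maxItems":7},"minItems":1,"maxItems":8}},"additionalProperties":false,"required":["motion"]},"clamp_n":{"type":"number"},"only":{"type":"string"},"quiet":{"type":"boolean"},"lines":{"type":"string"}},"required":["moves"],"additionalProperties":false}. moves is an object whose key "motion" holds a list of rows, 1 to 8 of them, each of 7 numbers: the finger opening in m, then dx, dy, dz in units of 25 mm, then a rotation vector rx, ry, rz in units of 0.25 rad; each row shifts and turns the commanded pose from where the row before left it, along the tool's axes as they then stand; what a row does not reach is not made up. A row lasts 1/8 s, in which the tool goes at most 0.0625 m and 0.188 rad, less where a joint would pass 70% of its speed; a pose out of reach is approached as far as the arm can. The fingers move at their own pace and stop on an object; clamp_n is the grip in N (left out, the last holds). Time passes only in rows, so rows that do not move let the fingers close. The tool returns the time, the measured TCP pose, the force, the opening and the grip force at its end. only (a regular expression) keeps the lines of the reply that match it, lines (a string "A,B") keeps lines A to B, and quiet returns only ok. Input that does not fit is refused with a message, and nothing moves.
- manip.get_obs(): the state, without advancing time (a new reading comes with each control period).
- manip.get_image(name): name is "scene" or "top" or "wrist"; returns the picture (384x512x3 uint8, red, green, blue); there is no depth.
- manip.camera_model(name): a dict with "intrinsics" (3x3 intrinsics, pixels), "k1" (the pictures are not rectified: a ray, as slopes to the right and down, at radius r is drawn at 1 + k1 r^2 times it, then the intrinsics apply), "view" (4x4, takes a point from world to camera coordinates). Camera axes: x right, y up, looking along -z (the intrinsics and any distortion apply to the point x, -y, -z); pixel columns grow to the right and rows downward; lengths in m; the calibration is good to about 2 mm. A picture is of the moment at which its call begins: read the wrist's pose just before it. camera_model takes no time and is no camera call; for the wrist camera it gives the pose at the moment of the call.
- manip.close_job(): hands the job in; it is judged then, once.
The state is a dict: "t": time; "qpos": joint angles; "qvel": joint speeds; "tau": joint torques, N m; "position": TCP position; "tcp_rot": TCP orientation; "contact_force": force on the tool from outside, world axes, zero at the start; "moment": the same for the moment, N m; "width": finger opening in m; "grip_force": force on a finger pad.
Only numpy, scipy, OpenCV 4.12 (cv2) and the standard library are available. Lean on these libraries where they do the work, as an engineer would, in place of code of your own. Each camera call takes 0.05 s, during which the arm holds its last target. There are 200 camera calls.

TASK

The parts of the stripped microscope stages are back clean. Put every left-hand jaw (seen from above with the toe end pointing away, the toe turns left) into the blue tray and every right-hand jaw into the green tray, each lying flat on the tray floor with its block up; swing the dispenser's cover aside, load all the brass bushings end to end into its tube, and swing the cover fully back over the mouth. Leave the bottle, the spirit lamp and the slide box undisturbed.

Things in the scene. Friction and masses are not known exactly. Their poses are not given: they have to be found in the camera images.
- jaw_l1: L-shaped left-hand slide-holder jaw: dark steel plate 5 mm thick, bar 64 x 12 mm along x, toe at the +x end, 12 mm wide, pointing to its +y (left, seen from above) and reaching 30 mm from the bar's centre line. On the bar's middle an aluminium grip block 15 x 15 mm, its top 22 mm above the underside. Origin: underside, below the block; z up. 60 g. Lies block up at any yaw. None if absent.
- jaw_l2: L-shaped left-hand slide-holder jaw: dark steel plate 5 mm thick, bar 64 x 12 mm along x, toe at the +x end, 12 mm wide, pointing to its +y (left, seen from above) and reaching 30 mm from the bar's centre line. On the bar's middle an aluminium grip block 15 x 15 mm, its top 22 mm above the underside. Origin: underside, below the block; z up. 60 g. Lies block up at any yaw. None if absent.
- jaw_l3: L-shaped left-hand slide-holder jaw: dark steel plate 5 mm thick, bar 64 x 12 mm along x, toe at the +x end, 12 mm wide, pointing to its +y (left, seen from above) and reaching 30 mm from the bar's centre line. On the bar's middle an aluminium grip block 15 x 15 mm, its top 22 mm above the underside. Origin: underside, below the block; z up. 60 g. Lies block up at any yaw. None if absent.
- jaw_r1: L-shaped right-hand slide-holder jaw: dark steel plate 5 mm thick, bar 64 x 12 mm along x, toe at the +x end, 12 mm wide, pointing to its -y (right, seen from above) and reaching 30 mm from the bar's centre line. On the bar's middle an aluminium grip block 15 x 15 mm, its top 22 mm above the underside. Origin: underside, below the block; z up. 60 g. Lies block up at any yaw. None if absent.
- jaw_r2: L-shaped right-hand slide-holder jaw: dark steel plate 5 mm thick, bar 64 x 12 mm along x, toe at the +x end, 12 mm wide, pointing to its -y (right, seen from above) and reaching 30 mm from the bar's centre line. On the bar's middle an aluminium grip block 15 x 15 mm, its top 22 mm above the underside. Origin: underside, below the block; z up. 60 g. Lies block up at any yaw. None if absent.
- jaw_r3: L-shaped right-hand slide-holder jaw: dark steel plate 5 mm thick, bar 64 x 12 mm along x, toe at the +x end, 12 mm wide, pointing to its -y (right, seen from above) and reaching 30 mm from the bar's centre line. On the bar's middle an aluminium grip block 15 x 15 mm, its top 22 mm above the underside. Origin: underside, below the block; z up. 60 g. Lies block up at any yaw. None if absent.
- bushing1: brass spacer bushing, a cylinder 24 mm in diameter and 24 mm high with a dark bore mark on top, standing upright on the bench. Origin: centre of its underside. 50 g. None if absent.
- bushing2: brass spacer bushing, a cylinder 24 mm in diameter and 24 mm high with a dark bore mark on top, standing upright on the bench. Origin: centre of its underside. 50 g. None if absent.
- bushing3: brass spacer bushing, a cylinder 24 mm in diameter and 24 mm high with a dark bore mark on top, standing upright on the bench. Origin: centre of its underside. 50 g. None if absent.
- bushing4: brass spacer bushing, a cylinder 24 mm in diameter and 24 mm high with a dark bore mark on top, standing upright on the bench. Origin: centre of its underside. 50 g. None if absent.
- tray_left: blue plastic tray for the left-hand jaws, fixed to the bench, 123 (x) x 198 (y) x 22 mm high, walls and floor 4 mm; origin: centre of its underside, inner floor at z = 4 mm. A white tag with the black outline of a left-hand jaw sits on a small ledge outside its +x wall (ledge from x = 61 to 95 mm).
- tray_right: green plastic tray for the right-hand jaws, fixed to the bench, 123 (x) x 198 (y) x 22 mm high, walls and floor 4 mm; origin: centre of its underside, inner floor at z = 4 mm. A white tag with the black outline of a right-hand jaw sits on a small ledge outside its +x wall (ledge from x = 61 to 95 mm).
- mat: thin white drying pad with a blue border, 215 x 410 x 3 mm, fixed; the jaws lie on its top (3 mm). Origin: centre of its underside.
- dispenser: fixed spacer dispenser: white base 92 (x) x 76 x 8 mm; upright clear tube, bore 27, outside 33 mm, axis at x = -20 mm, y = 0. The bushings rest on the base (z = 8 mm) and stack end to end; it takes four. Open pick-out window 28 mm high with a lip, low at the -x side. Post at x = +18 mm carries the swing cover. Origin: centre of the base's underside.
- tube_mouth (a point): centre of the tube's flared mouth, on the tube axis at rim level, 111 mm above the bench; the flare runs from 106 mm (27 mm inside) to the rim (35 mm inside, 39 mm outside); x, y axes as the dispenser's
- cover (a joint): angle of the steel swing cover about its vertical pivot on the post, rad: 0 = against its stop, right over the mouth; grows anticlockwise seen from above as it swings aside, stop at 2.3. It stays where it is left (light friction, under 1 N at the knob).
- cover_knob (a point): top centre of the cover's black knob (13 mm in diameter, 18 mm tall, 135 mm above the bench), 38 mm from the pivot; the knob stands on the middle of the cover disc (42 mm in diameter, from 113 to 117 mm above the bench). With the cover closed it is on the tube axis.
- cover_hinge (a point): point on the cover's vertical pivot axis, at the underside of the cover, 113 mm above the bench
- reagent: amber glass bottle, 40 mm in diameter, 75 mm high, leave alone; origin: centre of its underside
- spirit_lamp: squat glass spirit lamp with a green cap, 68 mm in diameter, 66 mm high, leave alone; origin: centre of its underside
- slide_box: white and grey box of slides, 36 x 86 x 32 mm, leave alone; origin: centre of its underside

How it is judged:
By the outcome, as a careful person would: the job done as asked, in the order asked, and still so for the second after the job is handed in, with the robot touching nothing.
Of jaw_l1, jaw_l2, jaw_l3, jaw_r1, jaw_r2, jaw_r3 only 3 to 5 are there at a start; the rules pass over those that are not, and their reading is None.
Of bushing1, bushing2, bushing3, bushing4 only 2 to 4 are there at a start; the rules pass over those that are not, and their reading is None.
At some moment in a run one of jaw_l1, jaw_l2, jaw_l3, jaw_r1, jaw_r2, jaw_r3 may be knocked a few centimetres aside while the robot is not near it.
It also fails if it takes over 210 s, if anything falls off the work surface, if the arm or the gripper's body presses on something with over 40 N, if the wrist force passes 120 N, or if a joint passes its speed limit or range.

## Working session

There is one attempt and no reset: what is moved stays moved. The work goes in short steps, Python scripts to look and compute and a tool call to move; the robot and the scene stay as the last step left them, time stands still between calls to the robot, and variables do not carry over. Pictures are saved under pics/ and viewed, at most 14 in all, crops included, and the job is handed in when it is done.

```bash
ls; mkdir -p pics; python3 - <<'E'
from bench import manip
import cv2,numpy as np
np.set_printoptions(precision=4,suppress=True)
for n in ["scene","top"]:
    im=manip.get_image(n); cv2.imwrite(f"pics/{n}0.png",cv2.resize(im[:,:,::-1],(800,600),interpolation=cv2.INTER_CUBIC)); np.save(f"pics/{n}0.npy",im)
for n in ["scene","top","wrist"]: print(n,manip.camera_model(n))
print(manip.get_obs())
E
```

```text
bench.py
pics
scene {'intrinsics': array([[366.1589,   0.    , 257.3356],
       [  0.    , 366.1589, 194.1703],
       [  0.    ,   0.    ,   1.    ]]), 'k1': -0.031885068094175774, 'view': array([[ 0.595 ,  0.8037, -0.0106, -0.3169],
       [-0.4109,  0.3155,  0.8553,  0.0971],
       [ 0.6907, -0.5046,  0.518 , -1.3415],
       [ 0.    ,  0.    ,  0.    ,  1.    ]])}
top {'intrinsics': array([[420.2515,   0.    , 250.6117],
       [  0.    , 420.2515, 195.646 ],
       [  0.    ,   0.    ,   1.    ]]), 'k1': 0.009129764749103849, 'view': array([[ 0.0028, -0.9997,  0.0251, -0.0249],
       [ 0.9956,  0.0051,  0.0935, -0.5132],
       [-0.0936,  0.0247,  0.9953, -1.1453],
       [ 0.    ,  0.    ,  0.    ,  1.    ]])}
wrist {'intrinsics': array([[317.0367,   0.    , 253.1553],
       [  0.    , 317.0367, 188.7086],
       [  0.    ,   0.    ,   1.    ]]), 'k1': -0.04674866211357851, 'view': array([[ 0.3398,  0.9405,  0.0001, -0.675 ],
       [-0.9095,  0.3287, -0.2547,  0.03  ],
       [-0.2395,  0.0865,  0.967 , -0.3888],
       [ 0.    ,  0.    ,  0.    ,  1.    ]])}
{'t': 0.1, 'qpos': array([ 1.1862,  0.1164,  1.4422,  0.    ,  1.584 , -0.0378]), 'qvel': array([ 0.0006,  0.0007, -0.0003, -0.0003,  0.0009, -0.0002]), 'tau': array([  0.0002, -72.2892, -62.3859,   0.078 ,   0.0227,  -0.0001]), 'position': array([0.2294, 0.6347, 0.229 ]), 'tcp_rot': array([[-0.9405,  0.3399, -0.0004],
       [ 0.3399,  0.9405, -0.0009],
       [ 0.0001, -0.001 , -1.    ]]), 'contact_force': array([ 0.0419, -0.2565,  0.4242]), 'moment': array([-0.0082, -0.0301,  0.0184]), 'grip_force': 0.0, 'width': 0.09282992266747957}
```
View pics/top0.png

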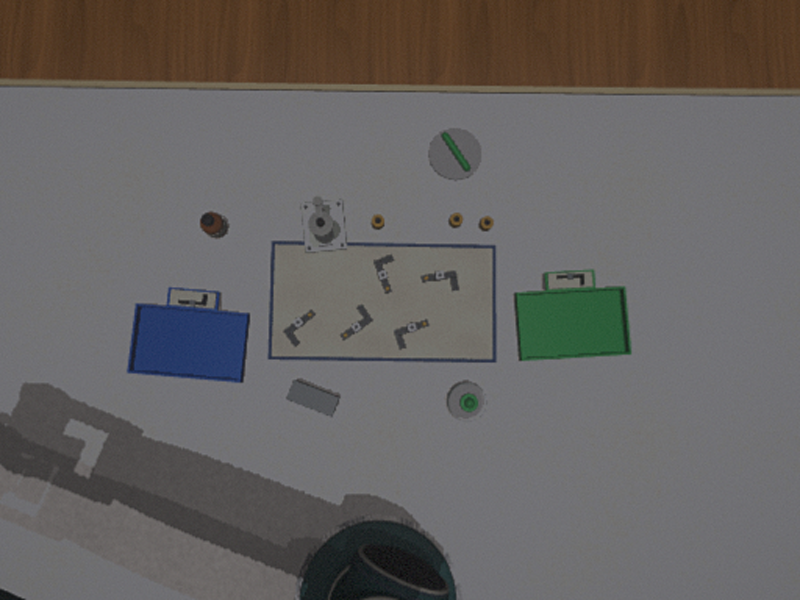

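View pics/scene0.png

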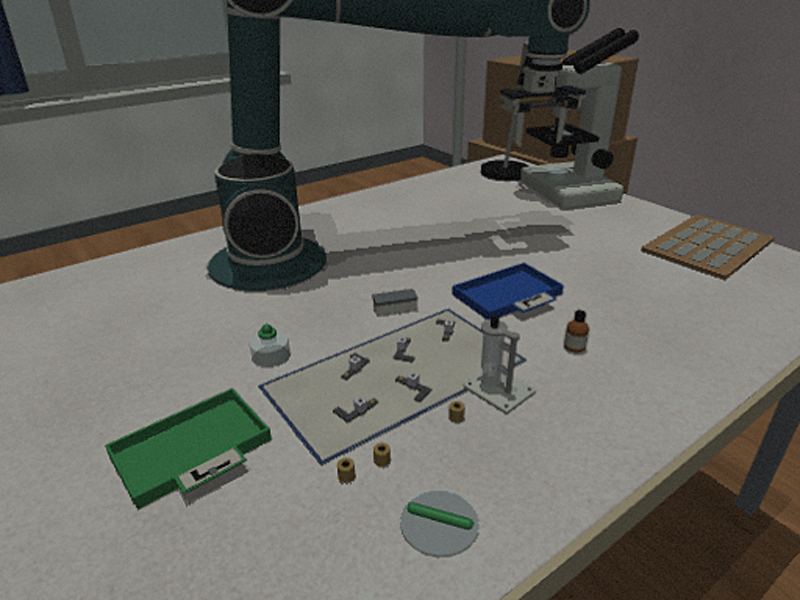

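The top view shows five jaws on the mat around (383,273), (440,278), (300,325), (357,325) and (411,332). Three bushings stand at (377,221), (455,219) and (486,222), and the dispenser is at (322,223). The blue tray is at the left, the green tray at the right. The scene view agrees. I'll write the helpers next, then look from the wrist camera.

```bash
cat > h.py <<'E'
from bench import manip
import cv2,numpy as np
from scipy.optimize import least_squares
np.set_printoptions(precision=4,suppress=True)
def ray(c,uv):
    K=c["intrinsics"];d=np.array([(uv[0]-K[0,2])/K[0,0],(uv[1]-K[1,2])/K[1,1]]);s=d.copy()
    for _ in range(20): s=d/(1+c["k1"]*(s@s))
    R=c["view"][:3,:3];return -R.T@c["view"][:3,3],R.T@np.array([s[0],-s[1],-1])
def onz(c,uv,z):
    o,d=ray(c,uv);return o+d*(z-o[2])/d[2]
def proj(c,P):
    P=np.atleast_2d(P);q=P@c["view"][:3,:3].T+c["view"][:3,3]
    s=np.c_[q[:,0]/-q[:,2],-q[:,1]/-q[:,2]];s=s*(1+c["k1"]*(s**2).sum(1))[:,None]
    return s@c["intrinsics"][:2,:2].T+c["intrinsics"][:2,2]
def tri(obs): # [(cam,uv)...]
    A=0;b=0;L=[]
    for c,uv in obs:
        o,d=ray(c,uv);d=d/np.linalg.norm(d);M=np.eye(3)-np.outer(d,d);A=A+M;b=b+M@o;L.append((M,o))
    p=np.linalg.solve(A,b);return p,[1e3*np.linalg.norm(M@(p-o)) for M,o in L]
def snap(n,tag):
    c=manip.camera_model(n);im=manip.get_image(n);np.savez(f"pics/{tag}",im=im,**c);return c,im
def load(tag):
    f=np.load(f"pics/{tag}.npz");return {k:f[k] for k in("intrinsics","k1","view")},f["im"]
def save(tag,im,s=1.5625,box=None):
    if box: im=im[box[1]:box[3],box[0]:box[2]]
    cv2.imwrite(f"pics/{tag}.png",cv2.resize(np.clip(im[:,:,::-1].astype(float)*1.7,0,255).astype(np.uint8),None,fx=s,fy=s,interpolation=cv2.INTER_CUBIC))
def to(target,yaw=None): # world delta in tool axes; yaw = wanted world angle of tool y (mod pi)
    o=manip.get_obs();R=o["tcp_rot"];print("tool d",R.T@(np.array(target)-o["position"]))
    if yaw is not None:
        a=np.arctan2(R[1,1],R[0,1]);d=(yaw-a+np.pi/2)%np.pi-np.pi/2;print("rz",-d)
E
python3 - <<'E'
from h import *
c=manip.camera_model("top")
for n,u,v,z in [("mat",382,300,0),("blue",191,342,.02),("green",573,323,.02),("disp",322,223,.13),("b",377,221,.024),("b",455,219,.024),("b",486,222,.024),("bottle",213,222,.05),("lamp",467,402,.05),("box",313,397,.03)]:
    print(n,onz(c,(u/1.5625,v/1.5625),z))
to([.53,.0,.33],0)
E
```

```text
mat [ 0.5259 -0.006   0.    ]
blue [0.4475 0.3307 0.02  ]
green [ 0.4842 -0.3487  0.02  ]
disp [0.6385 0.0939 0.13  ]
b [0.6665 0.0039 0.024 ]
b [ 0.6713 -0.1371  0.024 ]
b [ 0.6663 -0.1933  0.024 ]
bottle [0.6563 0.2907 0.05  ]
lamp [ 0.3449 -0.1526  0.05  ]
box [0.3521 0.1139 0.03  ]
tool d [-0.4985 -0.4948 -0.1005]
rz 1.2239823532344314
```

The rows are not in the units I measure in: shifts go in units of 25 mm and turns go in units of 0.25 rad. I convert before sending: -0.042 m is -1.68, -0.01 m is -0.4.

tcp_steps(moves={"motion":[[0.06,-1.68,-1.68,-0.4,0,0,0],[0.06,-1.68,-1.68,-0.4,0,0,0],[0.06,-1.68,-1.68,-0.4,0,0,0],[0.06,-1.68,-1.68,-0.4,0,0,0],[0.06,-1.68,-1.68,-0.4,0,0,0],[0.06,-1.68,-1.68,-0.4,0,0,0],[0.06,-1.68,-1.68,-0.4,0,0,0],[0.06,-1.68,-1.68,-0.4,0,0,0]]}, clamp_n=20)

```text
t: 1.1
position: [0.4315, 0.2028, 0.3099]
tcp_rot: [[-0.941, 0.34, 0.0], [0.34, 0.941, 0.0], [-0.0, 0.0, -1.0]]
contact_force: [0.8, 0.8, -0.6]
width: 0.0601
grip_force: 0.0
```

tcp_steps(moves={"motion":[[0.06,-1.68,-1.68,-0.4,0,0,0],[0.06,-1.68,-1.68,-0.4,0,0,0],[0.06,-1.68,-1.68,0,0,0,0],[0.06,-1.44,-1.28,0,0,0,0],[0.06,0,0,0,0,0,0.7],[0.06,0,0,0,0,0,0.7],[0.06,0,0,0,0,0,0.7],[0.06,0,0,0,0,0,0.7]]})

```text
t: 2.1
position: [0.5298, 0.0009, 0.3293]
tcp_rot: [[-0.495, 0.869, -0.001], [0.869, 0.495, 0.0], [0.0, -0.001, -1.0]]
contact_force: [-0.9, 0.4, 0.0]
width: 0.0598
grip_force: 0.0
```

tcp_steps(moves={"motion":[[0.06,0,0,0,0,0,0.7],[0.06,0,0,0,0,0,0.7],[0.06,0,0,0,0,0,0.696],[0.06,0,0,0,0,0,0],[0.06,0,0,0,0,0,0]]})

```text
t: 2.72
position: [0.5298, 0.001, 0.3295]
tcp_rot: [[-0.004, 1.0, -0.0], [1.0, 0.004, 0.0], [0.0, -0.0, -1.0]]
contact_force: [0.5, 0.6, 1.1]
width: 0.0598
grip_force: 0.0
```

```bash
python3 - <<'E'
from h import *
c,im=snap("wrist","w1");save("w1",im)
o=manip.get_obs();print(o["position"],o["tcp_rot"],-c["view"][:3,:3].T@c["view"][:3,3])
E
```

```text
[0.5298 0.0009 0.3295] [[-0.0033  1.     -0.0002]
 [ 1.      0.0033  0.    ]
 [ 0.     -0.0002 -1.    ]] [0.5297 0.0711 0.4841]
```

View pics/w1.png

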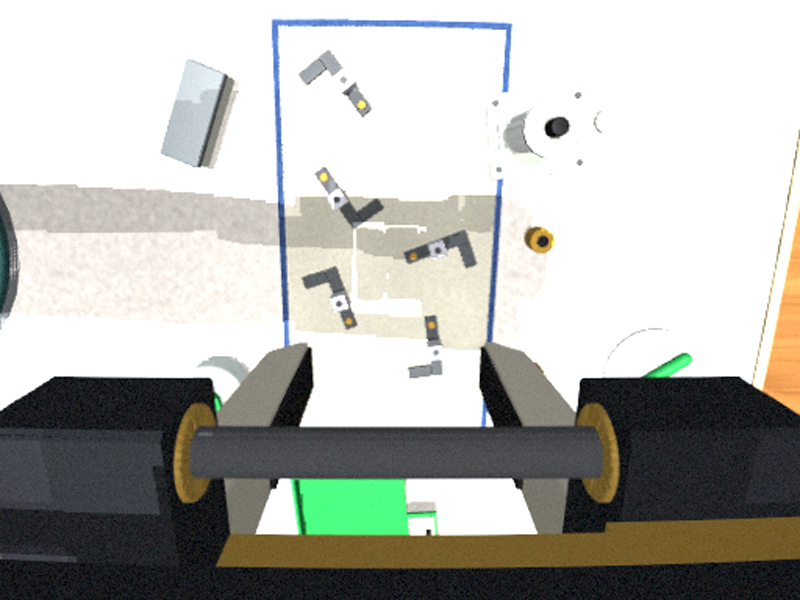

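The wrist view (up = +y, right = +x) shows the jaws, judging handedness from tail to corner to toe:

| Block pixel | Hand |
|---|---|
| J1 (343,78) | left |
| J2 (338,200) | left |
| J3 (437,250) | right |
| J4 (340,303) | left |
| J5 (435,353) | right |

The cover knob is at (558,126) and a bushing at (541,240). Next is a model-based pose fit.

```bash
cat > fit.py <<'E'
from h import *
from scipy.optimize import minimize
def outl(h): return np.array([[-32,-6],[20,-6],[32,-6],[32,30],[20,30],[20,6],[-32,6]])*[1,h]/1e3
B=np.array([[sx*7.5,sy*7.5] for sx,sy in((-1,-1),(1,-1),(1,1),(-1,1))])/1e3
S=4
def score(p,h,z,views,zs=None):
    x,y,a=p[:3];R=np.array([[np.cos(a),-np.sin(a)],[np.sin(a),np.cos(a)]]);t=0
    for c,im in views:
        g=lambda P,zz:proj(c,np.c_[P@R.T+[x,y],np.full(len(P),zz)])
        pl=g(outl(h),z+.005);lo=pl.min(0).astype(int)-10;hi=pl.max(0).astype(int)+10
        lo=np.maximum(lo,0);sub=im[lo[1]:hi[1],lo[0]:hi[0]];sub=cv2.resize(sub,None,fx=S,fy=S,interpolation=cv2.INTER_LINEAR)
        f=lambda q:np.round(((q-lo+.5)*S-.5)*16).astype(np.int32)
        m=np.zeros(sub.shape,np.uint8);cv2.fillPoly(m,[f(pl)],255,shift=4)
        b=np.zeros_like(m);cv2.fillConvexPoly(b,cv2.convexHull(f(np.r_[g(B,z+.022),g(B,z+.005)])),255,shift=4);b=cv2.dilate(b,np.ones((3,3)))
        ring=(cv2.dilate(m,np.ones((21,21)))>0)&(m==0)&(b==0);ins=(m>0)&(b==0)
        # block top should be bright against the plate
        t+=(sub[ins].mean()-sub[ring].mean())/max(sub[ring].mean(),1)
    return t
def gray(im): return im.min(2).astype(np.float32) if 0 else im[:,:,2].astype(np.float32)*.5+im[:,:,1]*.5
def fit(p0,h,views,z=.003,freez=False):
    best=None
    for d in(-.25,0,.25):
        x0=np.r_[p0[0],p0[1],p0[2]+d]+0.
        st=np.array([.006,.006,.15]);sim=np.vstack([x0,x0+np.diag(st)])
        r=minimize(lambda p:score(p,h,z,views),x0,method="Nelder-Mead",options=dict(initial_simplex=sim,xatol=1e-4,fatol=1e-4,maxfev=250))
        if best is None or r.fun<best.fun:best=r
    if freez:
        x0=np.r_[best.x,z];sim=np.vstack([x0,x0+np.diag([.003,.003,.05,.008])])
        best=minimize(lambda p:score(p[:3],h,p[3],views),x0,method="Nelder-Mead",options=dict(initial_simplex=sim,xatol=1e-4,fatol=1e-4,maxfev=400))
    return best.x,best.fun
E
cat > run1.py <<'E'
from fit import *
import json
c,im=load("w1");v=(c,gray(im));ct=manip.camera_model("top");vt=(ct,gray(np.load("pics/top0.npy")))
J={"J1":(343,78,(-35,52),1),"J2":(338,200,(35,-48),1),"J3":(437,250,(55,19),-1),"J4":(340,303,(-15,52),1),"J5":(435,353,(6,-50),-1)}
out={}
for n,(u,w,d,h) in J.items():
    p=onz(c,(u/1.5625,w/1.5625),.02);a=np.arctan2(d[1],d[0])
    r,s=fit([p[0],p[1],a],h,[v]);rz,sz=fit(r,h,[v,vt],freez=True);rr,sr=fit(r,-h,[v]);rt,st=fit(r,h,[vt])
    print(n,h,"wrist",r,round(s,3),"joint",rz,round(sz,3),"wrong hand",round(sr,3),"top",rt);out[n]=[*r,h]
json.dump(out,open("jaws.json","w"))
E
time python3 run1.py
```

```text
J1 1 wrist [0.4843 0.1438 2.2272] -0.454 joint [0.4843 0.1438 2.2276 0.003 ] -0.834 wrong hand -0.262 top [0.4839 0.1435 2.2183]
J2 1 wrist [ 0.4761  0.042  -0.9589] -0.496 joint [ 0.4759  0.0414 -0.9601 -0.0015] -0.868 wrong hand -0.345 top [ 0.4761  0.0407 -0.9657]
J3 -1 wrist [ 0.5692 -0.0046  0.3609] -0.474 joint [ 0.5694 -0.005   0.3673  0.0017] -0.857 wrong hand -0.31 top [ 0.5694 -0.0054  0.3746]
J4 1 wrist [ 0.476  -0.0569  1.8814] -0.503 joint [ 0.4759 -0.0575  1.8841  0.001 ] -0.867 wrong hand -0.298 top [ 0.4761 -0.0576  1.899 ]
J5 -1 wrist [ 0.5696 -0.1065 -1.423 ] -0.498 joint [ 0.5702 -0.1083 -1.4265 -0.0013] -0.89 wrong hand -0.283 top [ 0.5697 -0.1078 -1.4227]
real	0m9.814s
user	0m9.938s
sys	0m0.137s
```

```bash
python3 - <<'E'
from h import *
ct=manip.camera_model("top");cs=manip.camera_model("scene")
T={"green":[(515,293),(625,287),(630,352),(519,360)],"blue":[(136,304),(249,313),(243,381),(129,372)]}
for n,q in T.items():
    P=np.array([onz(ct,(u/1.5625,v/1.5625),.022) for u,v in q]);print(n,P.mean(0),"sides",np.linalg.norm(np.roll(P,-1,0)-P,axis=1))
    e=P[0]-P[1]+P[3]-P[2];print(" tray +y dir vs world y", np.arctan2(-e[0],e[1]))
s=1/1.5625
for n,a,b in [("g+x+y",(515,293),(270,432)),("g+x-y",(625,287),(137,495)),("g-x-y",(630,352),(107,447)),("b+x+y?",(136,304),(563,288)),("knob",(320,222),(495,320)),("bush1",(377,219),(457,405)),("bush2",(455,217),(382,447)),("bush3",(486,221),(346,463))]:
    print(n,*tri([(ct,np.array(a)*s),(cs,np.array(b)*s)]))
E
```

```text
green [ 0.4843 -0.3469  0.022 ] sides [0.1997 0.1171 0.2    0.12  ]
 tray +y dir vs world y 0.0674628080745598
blue [0.4469 0.3329 0.022 ] sides [0.1992 0.12   0.1989 0.1197]
 tray +y dir vs world y -0.07615173700649634
g+x+y [ 0.5384 -0.2459  0.0149] [np.float64(0.2023050300429626), np.float64(0.20230503004295414)]
g+x-y [ 0.5499 -0.4398  0.0252] [np.float64(2.8305439309456055), np.float64(2.830543930945613)]
g-x-y [ 0.4328 -0.449   0.0211] [np.float64(0.6451228795935174), np.float64(0.6451228795935963)]
b+x+y? [0.5154 0.4324 0.0122] [np.float64(0.44738242050775934), np.float64(0.4473824205077851)]
knob [0.6412 0.0982 0.1281] [np.float64(1.081267240496919), np.float64(1.0812672404969093)]
bush1 [0.6693 0.0035 0.0264] [np.float64(0.5213226649192672), np.float64(0.521322664919282)]
bush2 [ 0.6736 -0.1375  0.0278] [np.float64(1.000923563724993), np.float64(1.0009235637251213)]
bush3 [ 0.6673 -0.1931  0.0267] [np.float64(0.3233791955749285), np.float64(0.3233791955749596)]
```

Converted, 0.046 m is 1.84, 0.0286 m is 1.144, -0.165 rad is -0.66.

```bash
cat > chk.py <<'E'
# usage: chk.py J1 -> refit the jaw from the wrist view, print deltas for a grasp at TCP z=.016
from fit import *
import json,sys
J=json.load(open("jaws.json"));n=sys.argv[1];p=J[n];o=manip.get_obs()
c,im=snap("wrist","chk_"+n);r,s=fit(p[:3],p[3],[(c,gray(im))])
print(n,"fit",r,"score",round(s,3),"was",p[:3],"t",o["t"],"shift mm",1e3*np.hypot(*(r[:2]-p[:2])))
if s<-.35: J[n]=[*r,p[3]];json.dump(J,open("jaws.json","w"))
to([r[0],r[1],.016],r[2]+np.pi/2)
E
```

tcp_steps(moves={"motion":[[0.035,1.144,-0.364,1.84,0,0,0],[0.035,1.144,-0.364,1.84,0,0,0],[0.035,1.144,-0.364,1.84,0,0,0],[0.035,1.144,-0.364,1.84,0,0,0],[0.035,1.144,-0.364,1.84,0,0,0],[0.035,0,0,0,0,0,-0.66],[0.035,0,0,0,0,0,-0.66],[0.035,0,0,0,0,0,-0.66]]})

```text
t: 3.78
position: [0.4843, 0.1441, 0.0995]
tcp_rot: [[-0.482, 0.876, -0.0], [0.876, 0.482, -0.0], [0.0, -0.0, -1.0]]
contact_force: [0.8, 0.6, 0.4]
width: 0.0353
grip_force: 0.0
```

tcp_steps(moves={"motion":[[0.035,0,0,0,0,0,-0.632],[0.035,0,0,0,0,0,0],[0.035,0,0,0,0,0,0]]})

```text
t: 4.15
position: [0.4844, 0.144, 0.0997]
tcp_rot: [[-0.605, 0.796, 0.0], [0.796, 0.605, -0.0], [-0.0, 0.0, -1.0]]
contact_force: [0.2, 0.1, 1.0]
width: 0.0348
grip_force: 0.0
```

```bash
python3 chk.py J1
```

```text
J1 fit [0.4835 0.1446 2.2202] score -0.541 was [0.4842779119436811, 0.14383083339995428, 2.227182017284558] t 4.15 shift mm 1.1238726377554928
tool d [ 0.0011 -0.0003  0.0837]
rz 0.001350315056320106
```

Converted, 0.05 m is 2, 0.034 m is 1.36.

tcp_steps(moves={"motion":[[0.035,0.04,0,2,0,0,0],[0.035,0,0,1.36,0,0,0],[0.035,0,0,0,0,0,0],[0.005,0,0,0,0,0,0],[0.005,0,0,0,0,0,0],[0.005,0,0,0,0,0,0],[0.005,0,0,0,0,0,0]]}, clamp_n=20)

```text
t: 5.08
position: [0.4837, 0.1447, 0.0157]
tcp_rot: [[-0.607, 0.794, 0.0], [0.794, 0.607, -0.0], [-0.0, 0.0, -1.0]]
contact_force: [-0.4, -0.9, 0.9]
width: 0.015
grip_force: 20.0
```

tcp_steps(moves={"motion":[[0.005,0,0,-1.6,0,0,0],[0.005,0,0,-1.8,0,0,0],[0.005,1.728,0.98,0,0,0,0],[0.005,1.728,0.98,0,0,0,0],[0.005,1.728,0.98,0,0,0,0],[0.005,1.728,0.98,0,0,0,0],[0.005,1.728,0.98,0,0,0,0]]})

```text
t: 5.95
position: [0.4494, 0.3924, 0.1006]
tcp_rot: [[-0.608, 0.794, 0.0], [0.794, 0.608, 0.0], [-0.0, 0.0, -1.0]]
contact_force: [0.7, -0.1, -1.1]
width: 0.0145
grip_force: 20.0
```

tcp_steps(moves={"motion":[[0.005,0,0,0,0,0,-0.676],[0.005,0,0,0,0,0,-0.676],[0.005,0,0,0,0,0,-0.676],[0.005,0,0,0,0,0,-0.676],[0.005,0,0,0,0,0,-0.676],[0.005,0,0,0,0,0,0],[0.005,0,0,0,0,0,0]]})

```text
t: 6.82
position: [0.4498, 0.3907, 0.1006]
tcp_rot: [[-0.997, 0.077, -0.0], [0.077, 0.997, -0.0], [0.0, -0.0, -1.0]]
contact_force: [0.9, 0.3, -0.4]
width: 0.0149
grip_force: 20.0
```

```bash
python3 -c "
from h import *
to([.4514,.3908,.0175],1.494);print(manip.get_obs()['width'])"
```

```text
tool d [-0.0016  0.0002  0.0831]
rz -6.555079059555879e-07
0.014915910903257803
```

Converted, 0.05 m is 2, 0.025 m is 1.

tcp_steps(moves={"motion":[[0.005,-0.064,0,2,0,0,0],[0.005,0,0,1,0,0,0],[0.005,0,0,0.32,0,0,0],[0.005,0,0,0,0,0,0],[0.028,0,0,0,0,0,0],[0.028,0,0,0,0,0,0]]})

```text
t: 7.58
position: [0.4517, 0.3909, 0.0184]
tcp_rot: [[-0.997, 0.073, 0.001], [0.073, 0.997, 0.001], [-0.001, 0.001, -1.0]]
contact_force: [0.2, 0.8, 0.1]
width: 0.0268
grip_force: 0.0
```

tcp_steps(moves={"motion":[[0.028,0,0,-1.6,0,0,0],[0.035,0,0,-1.72,0,0,0],[0.035,-0.352,-2.308,0,0,0,0],[0.035,-0.352,-2.308,0,0,0,0],[0.035,-0.352,-2.308,0,0,0,0],[0.035,-0.352,-2.308,0,0,0,0],[0.035,-0.352,-2.308,0,0,0,0],[0.035,-0.352,-2.308,0,0,0,0]]})

```text
t: 8.57
position: [0.4789, 0.0397, 0.1014]
tcp_rot: [[-0.997, 0.073, 0.001], [0.073, 0.997, 0.0], [-0.001, 0.0, -1.0]]
contact_force: [0.7, -0.2, 0.2]
width: 0.0351
grip_force: 0.0
```

tcp_steps(moves={"motion":[[0.035,0,0,0,0,0,0.704],[0.035,0,0,0,0,0,0.704],[0.035,0,0,0,0,0,0.704],[0.035,0,0,0,0,0,0.704],[0.035,0,0,0,0,0,0.704],[0.035,0,0,0,0,0,0],[0.035,0,0,0,0,0,0]]})

```text
t: 9.45
position: [0.479, 0.0415, 0.1009]
tcp_rot: [[-0.583, 0.813, 0.0], [0.813, 0.583, 0.0], [-0.0, 0.0, -1.0]]
contact_force: [-0.1, -0.7, 0.2]
width: 0.0348
grip_force: 0.0
```

```bash
python3 chk.py J2
```

```text
J2 fit [ 0.475   0.0418 -0.9609] score -0.46 was [0.47610175441066793, 0.04196765236407499, -0.9588850104409818] t 9.45 shift mm 1.0838874574203035
tool d [ 0.0025 -0.003   0.0848]
rz 0.011487753296822056
```

tcp_steps(moves={"motion":[[0.035,0.1,-0.12,2,0,0,0.044],[0.035,0,0,1.4,0,0,0],[0.035,0,0,0,0,0,0],[0.005,0,0,0,0,0,0],[0.005,0,0,0,0,0,0],[0.005,0,0,0,0,0,0],[0.005,0,0,0,0,0,0]]}, clamp_n=20)

```text
t: 10.38
position: [0.475, 0.0418, 0.0157]
tcp_rot: [[-0.571, 0.821, 0.0], [0.821, 0.571, -0.0], [-0.0, 0.0, -1.0]]
contact_force: [-0.1, 0.1, 1.3]
width: 0.0147
grip_force: 20.0
```

tcp_steps(moves={"motion":[[0.005,0,0,-1.6,0,0,0],[0.005,0,0,-1.8,0,0,0],[0.005,2.088,1.096,0,0,0,0],[0.005,2.088,1.096,0,0,0,0],[0.005,2.088,1.096,0,0,0,0],[0.005,2.088,1.096,0,0,0,0]]})

```text
t: 11.12
position: [0.4454, 0.2777, 0.1008]
tcp_rot: [[-0.571, 0.821, 0.0], [0.821, 0.571, 0.0], [-0.0, 0.001, -1.0]]
contact_force: [0.2, 0.3, -0.3]
width: 0.0149
grip_force: 20.0
```

tcp_steps(moves={"motion":[[0.005,0,0,0,0,0,-0.708],[0.005,0,0,0,0,0,-0.708],[0.005,0,0,0,0,0,-0.708],[0.005,0,0,0,0,0,-0.708],[0.005,0,0,0,0,0,-0.708],[0.005,0,0,0,0,0,0],[0.005,0,0,0,0,0,0]]})

```text
t: 12.0
position: [0.4459, 0.2758, 0.1006]
tcp_rot: [[-0.997, 0.083, -0.0], [0.083, 0.997, -0.0], [0.0, -0.0, -1.0]]
contact_force: [-0.5, 0.0, -0.1]
width: 0.0147
grip_force: 20.0
```

```bash
python3 -c "
from h import *
to([.4426,.2752,.0175],1.494);print(manip.get_obs()['width'])"
```

```text
tool d [ 0.0032 -0.0009  0.0831]
rz -0.006110621756291401
0.01474647569114282
```

Converted, 0.05 m is 2, 0.025 m is 1.

tcp_steps(moves={"motion":[[0.005,0.12,-0.04,2,0,0,0],[0.005,0,0,1,0,0,0],[0.005,0,0,0.32,0,0,0],[0.005,0,0,0,0,0,0],[0.028,0,0,0,0,0,0],[0.028,0,0,0,0,0,0]]})

```text
t: 12.75
position: [0.4432, 0.2753, 0.0184]
tcp_rot: [[-0.997, 0.079, 0.001], [0.079, 0.997, 0.001], [-0.001, 0.001, -1.0]]
contact_force: [0.4, 0.4, 0.0]
width: 0.0269
grip_force: 0.0
```

tcp_steps(moves={"motion":[[0.028,0,0,-1.6,0,0,0],[0.035,0,0,-1.72,0,0,0],[0.035,-0.404,-2.188,0,0,0,0],[0.035,-0.404,-2.188,0,0,0,0],[0.035,-0.404,-2.188,0,0,0,0],[0.035,-0.404,-2.188,0,0,0,0],[0.035,-0.404,-2.188,0,0,0,0],[0.035,-0.404,-2.188,0,0,0,0]]})

```text
t: 13.75
position: [0.4775, -0.0588, 0.1014]
tcp_rot: [[-0.997, 0.079, 0.001], [0.079, 0.997, -0.0], [-0.001, -0.0, -1.0]]
contact_force: [0.3, 1.1, 0.4]
width: 0.0349
grip_force: 0.0
```

tcp_steps(moves={"motion":[[0.035,0,0,0,0,0,0.672],[0.035,0,0,0,0,0,0.672],[0.035,0,0,0,0,0,0.672],[0.035,0,0,0,0,0,0.672],[0.035,0,0,0,0,0,0.672],[0.035,0,0,0,0,0,0.672],[0.035,0,0,0,0,0,0.672],[0.035,0,0,0,0,0,0]]})

```text
t: 14.75
position: [0.4776, -0.0569, 0.101]
tcp_rot: [[-0.311, 0.95, 0.001], [0.95, 0.311, -0.0], [-0.0, 0.001, -1.0]]
contact_force: [-0.8, 0.4, -0.2]
width: 0.0345
grip_force: 0.0
```

```bash
python3 chk.py J4
```

```text
J4 fit [ 0.475  -0.0571  1.8875] score -0.477 was [0.4760433967815094, -0.05688668630038845, 1.88136107953419] t 14.75 shift mm 1.0431124028578944
tool d [ 0.0007 -0.0025  0.085 ]
rz 0.0028371713002917076
```

Converted, 0.05 m is 2, 0.035 m is 1.4.

tcp_steps(moves={"motion":[[0.035,0.028,-0.1,2,0,0,0],[0.035,0,0,1.4,0,0,0],[0.035,0,0,0,0,0,0],[0.005,0,0,0,0,0,0],[0.005,0,0,0,0,0,0],[0.005,0,0,0,0,0,0],[0.005,0,0,0,0,0,0]]}, clamp_n=20)

```text
t: 15.68
position: [0.4749, -0.057, 0.0158]
tcp_rot: [[-0.311, 0.95, 0.0], [0.95, 0.311, 0.0], [-0.0, 0.0, -1.0]]
contact_force: [-1.6, 0.2, 1.8]
width: 0.0148
grip_force: 20.0
```

tcp_steps(moves={"motion":[[0.005,0,0,-1.6,0,0,0],[0.005,0,0,-1.8,0,0,0],[0.005,2.168,0.54,0,0,0,0],[0.005,2.168,0.54,0,0,0,0],[0.005,2.168,0.54,0,0,0,0],[0.005,2.168,0.54,0,0,0,0],[0.005,2.168,0.54,0,0,0,0],[0.005,2.168,0.54,0,0,0,0]]})

```text
t: 16.68
position: [0.4503, 0.2792, 0.1007]
tcp_rot: [[-0.311, 0.95, 0.0], [0.95, 0.311, 0.0], [0.0, 0.0, -1.0]]
contact_force: [0.2, -0.2, 0.2]
width: 0.0144
grip_force: 20.0
```

tcp_steps(moves={"motion":[[0.005,2.168,0.54,0,0,0,0],[0.005,0,0,0,0,0,-0.672],[0.005,0,0,0,0,0,-0.672],[0.005,0,0,0,0,0,-0.672],[0.005,0,0,0,0,0,-0.672],[0.005,0,0,0,0,0,-0.672],[0.005,0,0,0,0,0,-0.672],[0.005,0,0,0,0,0,-0.672]]})

```text
t: 17.68
position: [0.4467, 0.3329, 0.1005]
tcp_rot: [[-0.997, 0.073, -0.0], [0.073, 0.997, -0.0], [0.0, -0.0, -1.0]]
contact_force: [-0.4, 0.2, -1.1]
width: 0.0149
grip_force: 20.0
```

tcp_steps(moves={"motion":[[0.005,0,0,0,0,0,0],[0.005,0,0,0,0,0,0]]})

```text
t: 17.92
position: [0.4467, 0.3329, 0.1006]
tcp_rot: [[-0.997, 0.083, -0.0], [0.083, 0.997, -0.0], [0.0, -0.0, -1.0]]
contact_force: [0.0, -0.2, 0.1]
width: 0.0148
grip_force: 20.0
```

```bash
python3 -c "
from h import *
to([.447,.333,.0175],1.494);print(manip.get_obs()['width'])"
```

```text
tool d [-0.0003  0.0001  0.0831]
rz -0.005844275955939615
0.01477524711890508
```

Converted, 0.025 m is 1, 0.05 m is 2.

tcp_steps(moves={"motion":[[0.005,0,0,2,0,0,0],[0.005,0,0,1,0,0,0],[0.005,0,0,0.32,0,0,0],[0.005,0,0,0,0,0,0],[0.028,0,0,0,0,0,0],[0.028,0,0,0,0,0,0]]})

```text
t: 18.68
position: [0.4471, 0.3332, 0.0184]
tcp_rot: [[-0.997, 0.079, 0.001], [0.079, 0.997, 0.001], [-0.001, 0.001, -1.0]]
contact_force: [0.5, -0.0, 0.6]
width: 0.0271
grip_force: 0.0
```

tcp_steps(moves={"motion":[[0.028,0,0,-1.6,0,0,0],[0.035,0,0,-1.72,0,0,0],[0.035,-1,-2.176,0,0,0,0],[0.035,-1,-2.176,0,0,0,0],[0.035,-1,-2.176,0,0,0,0],[0.035,-1,-2.176,0,0,0,0],[0.035,-1,-2.176,0,0,0,0],[0.035,-1,-2.176,0,0,0,0]]})

```text
t: 19.68
position: [0.5712, -0.0062, 0.1014]
tcp_rot: [[-0.997, 0.079, 0.001], [0.079, 0.997, 0.0], [-0.001, 0.0, -1.0]]
contact_force: [0.6, 0.5, 0.9]
width: 0.0349
grip_force: 0.0
```

tcp_steps(moves={"motion":[[0.035,0,0,0,0,0,-0.592],[0.035,0,0,0,0,0,-0.592],[0.035,0,0,0,0,0,-0.592],[0.035,0,0,0,0,0,0],[0.035,0,0,0,0,0,0]]})

```text
t: 20.3
position: [0.5707, -0.0042, 0.1009]
tcp_rot: [[-0.935, -0.354, 0.0], [-0.354, 0.935, 0.0], [-0.0, -0.0, -1.0]]
contact_force: [0.4, -0.6, 0.4]
width: 0.035
grip_force: 0.0
```

```bash
python3 chk.py J3
```

```text
J3 fit [ 0.5685 -0.0056  0.3631] score -0.488 was [0.5691779145479237, -0.004575151004305111, 0.3608807128858029] t 20.3 shift mm 1.2429671207426007
tool d [ 0.0025 -0.0006  0.0848]
rz -0.0006587908803359355
```

tcp_steps(moves={"motion":[[0.035,0.1,-0.024,2,0,0,0],[0.035,0,0,1.4,0,0,0],[0.035,0,0,0,0,0,0],[0.005,0,0,0,0,0,0],[0.005,0,0,0,0,0,0],[0.005,0,0,0,0,0,0],[0.005,0,0,0,0,0,0]]}, clamp_n=20)

```text
t: 21.22
position: [0.5685, -0.0056, 0.0157]
tcp_rot: [[-0.934, -0.357, -0.0], [-0.357, 0.934, 0.0], [0.0, 0.0, -1.0]]
contact_force: [-1.0, 0.3, 0.9]
width: 0.0149
grip_force: 20.0
```

tcp_steps(moves={"motion":[[0.005,0,0,-1.6,0,0,0],[0.005,0,0,-1.8,0,0,0],[0.005,1.244,-1.64,0,0,0,0],[0.005,1.244,-1.64,0,0,0,0],[0.005,1.244,-1.64,0,0,0,0],[0.005,1.244,-1.64,0,0,0,0],[0.005,1.244,-1.64,0,0,0,0],[0.005,1.244,-1.64,0,0,0,0]]})

```text
t: 22.22
position: [0.4813, -0.3036, 0.1007]
tcp_rot: [[-0.934, -0.357, 0.0], [-0.357, 0.934, -0.0], [-0.0, -0.0, -1.0]]
contact_force: [0.8, -0.0, -0.7]
width: 0.0149
grip_force: 20.0
```

tcp_steps(moves={"motion":[[0.005,0,0,0,0,0,0.592],[0.005,0,0,0,0,0,0.592],[0.005,0,0,0,0,0,0],[0.005,0,0,0,0,0,0]]})

```text
t: 22.72
position: [0.4821, -0.302, 0.1006]
tcp_rot: [[-0.997, -0.073, -0.0], [-0.073, 0.997, 0.0], [0.0, 0.0, -1.0]]
contact_force: [-0.4, -0.0, -0.6]
width: 0.0152
grip_force: 20.0
```

```bash
python3 -c "
from h import *
to([.4813,-.302,.0175],1.638);print(manip.get_obs()['width'],manip.get_obs()['qpos'])"
```

```text
tool d [0.0008 0.     0.0831]
rz 0.005533276441721302
0.015164691878025228 [-0.6044 -0.0498  1.8235 -0.      1.3679 -2.2479]
```

The rows are not in the units I measure in: shifts go in units of 25 mm and turns go in units of 0.25 rad. I convert before sending: 0.05 m is 2, 0.025 m is 1.

tcp_steps(moves={"motion":[[0.005,0.04,0,2,0,0,0],[0.005,0,0,1,0,0,0],[0.005,0,0,0.32,0,0,0],[0.005,0,0,0,0,0,0],[0.028,0,0,0,0,0,0],[0.028,0,0,0,0,0,0]]})

```text
t: 23.48
position: [0.4814, -0.3024, 0.0184]
tcp_rot: [[-0.998, -0.07, 0.001], [-0.07, 0.998, -0.001], [-0.001, -0.001, -1.0]]
contact_force: [-0.0, 0.2, -0.4]
width: 0.0269
grip_force: 0.0
```

tcp_steps(moves={"motion":[[0.028,0,0,-1.6,0,0,0],[0.035,0,0,-1.72,0,0,0],[0.035,-1.024,1.884,0,0,0,0],[0.035,-1.024,1.884,0,0,0,0],[0.035,-1.024,1.884,0,0,0,0],[0.035,-1.024,1.884,0,0,0,0]]})

```text
t: 24.22
position: [0.5708, -0.1055, 0.1013]
tcp_rot: [[-0.998, -0.069, 0.001], [-0.069, 0.998, -0.0], [-0.001, -0.0, -1.0]]
contact_force: [-0.5, -0.1, -0.7]
width: 0.0347
grip_force: 0.0
```

tcp_steps(moves={"motion":[[0.035,0,0,0,0,0,0.748],[0.035,0,0,0,0,0,0.748],[0.035,0,0,0,0,0,0.748],[0.035,0,0,0,0,0,0.748],[0.035,0,0,0,0,0,0.748],[0.035,0,0,0,0,0,0.748],[0.035,0,0,0,0,0,0.748],[0.035,0,0,0,0,0,0.748]]})

```text
t: 25.22
position: [0.5703, -0.1072, 0.1011]
tcp_rot: [[-0.138, 0.99, 0.001], [0.99, 0.138, -0.0], [-0.0, 0.001, -1.0]]
contact_force: [0.1, 1.0, 1.0]
width: 0.035
grip_force: 0.0
```

tcp_steps(moves={"motion":[[0.035,0,0,0,0,0,0],[0.035,0,0,0,0,0,0]]})

```text
t: 25.48
position: [0.5702, -0.1072, 0.1008]
tcp_rot: [[-0.148, 0.989, 0.0], [0.989, 0.148, -0.0], [-0.0, 0.0, -1.0]]
contact_force: [1.0, -0.2, 0.1]
width: 0.0351
grip_force: 0.0
```

```bash
python3 chk.py J5
```

```text
J5 fit [ 0.5696 -0.1072 -1.429 ] score -0.527 was [0.5695509425256083, -0.10651088999764578, -1.423039950423263] t 25.475 shift mm 0.6962869994608726
tool d [ 0.     -0.0007  0.0848]
rz 0.005972800772671594
```

Converted, 0.05 m is 2, 0.035 m is 1.4, 0.006 rad is 0.024.

tcp_steps(moves={"motion":[[0.035,0,-0.028,2,0,0,0.024],[0.035,0,0,1.4,0,0,0],[0.035,0,0,0,0,0,0],[0.005,0,0,0,0,0,0],[0.005,0,0,0,0,0,0],[0.005,0,0,0,0,0,0],[0.005,0,0,0,0,0,0]]}, clamp_n=20)

```text
t: 26.4
position: [0.5695, -0.1072, 0.0157]
tcp_rot: [[-0.138, 0.99, 0.0], [0.99, 0.138, -0.0], [-0.0, 0.0, -1.0]]
contact_force: [-0.6, 0.4, 1.1]
width: 0.0148
grip_force: 20.0
```

tcp_steps(moves={"motion":[[0.005,0,0,-1.6,0,0,0],[0.005,0,0,-1.8,0,0,0],[0.005,-2.16,-0.976,0,0,0,0],[0.005,-2.16,-0.976,0,0,0,0],[0.005,-2.16,-0.976,0,0,0,0],[0.005,-2.16,-0.976,0,0,0,0],[0.005,-2.16,-0.976,0,0,0,0]]})

```text
t: 27.28
position: [0.4849, -0.3932, 0.1007]
tcp_rot: [[-0.138, 0.99, 0.0], [0.99, 0.138, -0.0], [-0.0, 0.0, -1.0]]
contact_force: [2.0, 0.3, -0.2]
width: 0.015
grip_force: 20.0
```

tcp_steps(moves={"motion":[[0.005,0,0,0,0,0,-0.748],[0.005,0,0,0,0,0,-0.748],[0.005,0,0,0,0,0,-0.748],[0.005,0,0,0,0,0,-0.748],[0.005,0,0,0,0,0,-0.748],[0.005,0,0,0,0,0,-0.748],[0.005,0,0,0,0,0,-0.748],[0.005,0,0,0,0,0,-0.748]]})

```text
t: 28.28
position: [0.4857, -0.3914, 0.1005]
tcp_rot: [[-0.998, -0.069, -0.0], [-0.069, 0.998, 0.0], [0.0, 0.0, -1.0]]
contact_force: [-1.1, 0.5, -1.0]
width: 0.0147
grip_force: 20.0
```

tcp_steps(moves={"motion":[[0.005,0,0,0,0,0,0],[0.005,0,0,0,0,0,0]]})

```text
t: 28.52
position: [0.4858, -0.3914, 0.1006]
tcp_rot: [[-0.998, -0.059, -0.0], [-0.059, 0.998, 0.0], [0.0, 0.0, -1.0]]
contact_force: [-0.3, -0.8, -0.6]
width: 0.015
grip_force: 20.0
```

```bash
python3 -c "
from h import *
to([.4873,-.3918,.0175],1.638);print(manip.get_obs()['width'],manip.get_obs()['qpos'])"
```

```text
tool d [-0.0015 -0.0005  0.0831]
rz -0.008362292376243197
0.01504001181907272 [-0.7191  0.0697  1.7032  0.      1.3688 -2.3488]
```

Converted, -0.04 m is -1.6, 0.05 m is 2.

tcp_steps(moves={"motion":[[0.005,-0.06,-0.02,2,0,0,0],[0.005,0,0,1,0,0,0],[0.005,0,0,0.32,0,0,0],[0.005,0,0,0,0,0,0],[0.028,0,0,0,0,0,0],[0.028,0,0,0,0,0,0],[0.028,0,0,-1.6,0,0,0],[0.035,0,0,-1.8,0,0,0]]})

```text
t: 29.52
position: [0.4871, -0.3917, 0.1035]
tcp_rot: [[-0.998, -0.063, -0.001], [-0.063, 0.998, 0.001], [0.001, 0.001, -1.0]]
contact_force: [0.2, -1.4, 0.8]
width: 0.033
grip_force: 0.0
```

tcp_steps(moves={"motion":[[0.035,-0.864,1.736,-1.144,0,0,0],[0.035,-0.864,1.736,-1.144,0,0,0],[0.035,-0.864,1.736,-1.144,0,0,0],[0.035,-0.864,1.736,-1.144,0,0,0],[0.035,-0.864,1.736,-1.144,0,0,0],[0.035,-0.864,1.736,-1.144,0,0,0],[0.035,-0.864,1.736,-1.144,0,0,0]]})

```text
t: 30.4
position: [0.6193, -0.0775, 0.3044]
tcp_rot: [[-0.998, -0.063, 0.001], [-0.063, 0.998, -0.0], [-0.001, -0.0, -1.0]]
contact_force: [-0.3, -0.9, 0.5]
width: 0.0351
grip_force: 0.0
```

tcp_steps(moves={"motion":[[0.035,0,0,0,0,0,0.74],[0.035,0,0,0,0,0,0.74],[0.035,0,0,0,0,0,0.74],[0.035,0,0,0,0,0,0.74],[0.035,0,0,0,0,0,0.74],[0.035,0,0,0,0,0,0.74],[0.035,0,0,0,0,0,0.74],[0.035,0,0,0,0,0,0.74]]})

```text
t: 31.4
position: [0.619, -0.0791, 0.3033]
tcp_rot: [[-0.147, 0.989, 0.001], [0.989, 0.147, -0.0], [-0.0, 0.001, -1.0]]
contact_force: [0.3, -0.8, 0.2]
width: 0.0352
grip_force: 0.0
```

tcp_steps(moves={"motion":[[0.035,0,0,0,0,0,0.6],[0.035,0,0,0,0,0,0],[0.035,0,0,0,0,0,0]]})

```text
t: 31.78
position: [0.619, -0.0791, 0.3031]
tcp_rot: [[-0.007, 1.0, 0.0], [1.0, 0.007, -0.0], [-0.0, 0.0, -1.0]]
contact_force: [0.1, 0.8, -0.2]
width: 0.0343
grip_force: 0.0
```

```bash
python3 - <<'E'
from h import *
c,im=snap("wrist","w2");c2,i2=snap("top","t2")
save("w2",im);save("t2",i2,4,(70,100,420,245)) if 0 else save("t2",i2,2.2,(70,110,420,250))
E
```

```text
(no output)
```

View pics/w2.png

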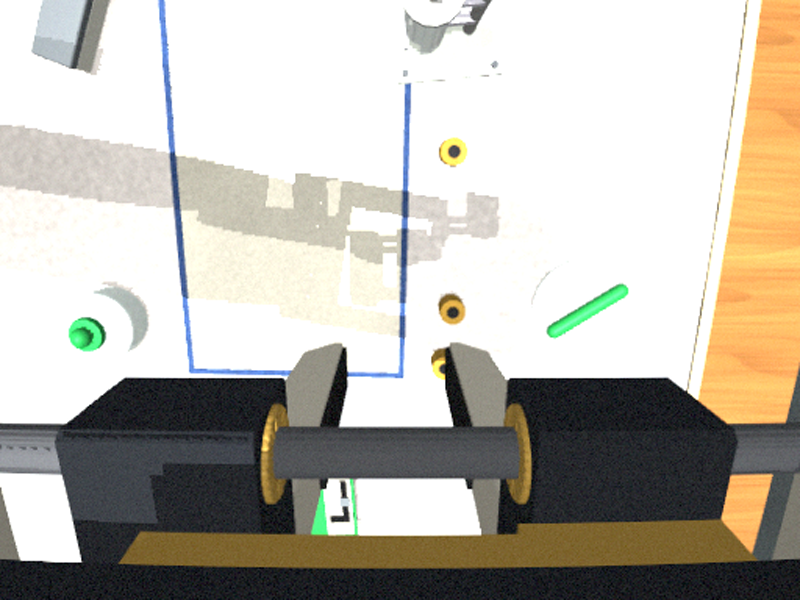

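View pics/t2.png

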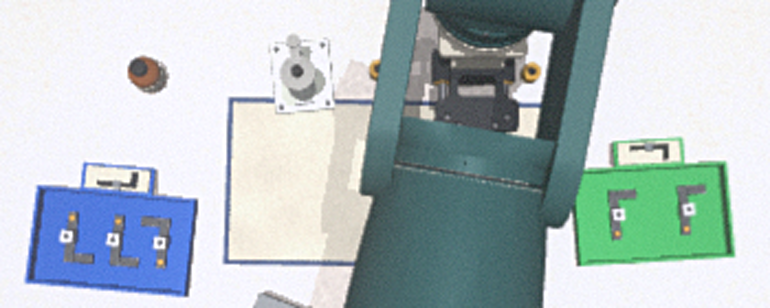

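The top crop shows three jaws flat in the blue tray at (66,236), (113,240) and (160,243), and two in the green tray at (619,214) and (688,210). All have blocks up and match the tags. The wrist view has bushings at (454,152), (453,311) and (441,367). Next I'll look straight down on the dispenser.

Converted, 0.05 m is 2, 0.01 m is 0.4.

tcp_steps(moves={"motion":[[0.035,2,0.4,0,0,0,0],[0.035,2,0.4,0,0,0,0],[0.035,0,0,0,0,0,0],[0.035,0,0,0,0,0,0]]})

```text
t: 32.38
position: [0.6386, 0.0208, 0.3028]
tcp_rot: [[-0.005, 1.0, -0.0], [1.0, 0.005, -0.0], [-0.0, -0.0, -1.0]]
contact_force: [0.3, 0.4, 0.3]
width: 0.0349
grip_force: 0.0
```

```bash
python3 - <<'E'
from h import *
c,im=snap("wrist","w3");p=proj(c,[.64,.095,.1])[0].astype(int);print(p)
x0,y0=max(p[0]-80,0),max(p[1]-60,0);print(x0,y0);save("w3",im*.6,5,(x0,y0,x0+160,y0+120))
E
```

```text
[254 102]
174 42
```

View pics/w3.png

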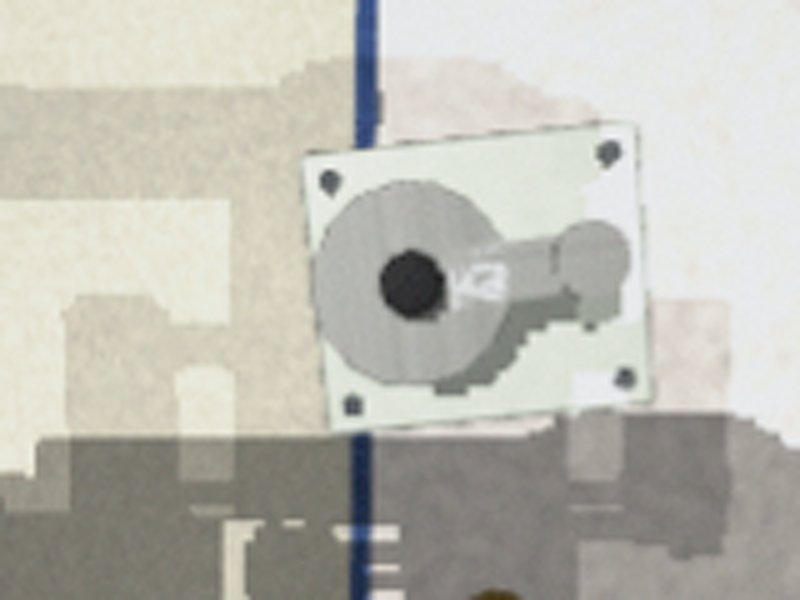

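The crop shows the disc and knob at (412,285), the pivot at (593,252), and base screws giving a yaw of about +0.1. The cover is closed.

```bash
python3 - <<'E'
from h import *
c3,_=load("w3");c1,_=load("w1");c2,_=load("w2");ct=manip.camera_model("top");cs=manip.camera_model("scene")
f=lambda u,v,s=5,o=(174,42):(np.array([u,v])+.5)/s-.5+o
g=lambda u,v:f(u,v,1.5625,(0,0))
print("knob top",*tri([(c3,f(412,285)),(c1,g(558,126)),(ct,f(298,71,2.2,(70,110))),(cs,g(495,319))]))
print("w3 knob@.135",onz(c3,f(412,285),.135),"disc@.117",onz(c3,f(411,282),.117),"pivot@.117",onz(c3,f(593,252),.117))
S=np.array([onz(c3,f(*q),.008) for q in[(330,181),(609,152),(624,378),(353,404)]]);print("base",S.mean(0),"yaw",np.arctan2(*(S[1]-S[0]+S[2]-S[3])[[1,0]]))
print("w1 knob@.135",onz(c1,g(558,126),.135))
for q1,q2,qt in [((541,240),(454,152),(377,221)),(None,(453,311),(455,219)),(None,(441,366),(486,222))]:
    ob=[(c2,g(*q2)),(ct,g(*qt))]+([(c1,g(*q1))] if q1 else []);print("bush",*tri(ob),onz(c2,g(*q2),.024))
o=manip.get_obs();print(o["position"],o["tcp_rot"])
E
```

```text
knob top [0.641  0.0979 0.1304] [np.float64(0.4832094572182203), np.float64(0.764492090819364), np.float64(1.8499545222447225), np.float64(0.8720197178711838)]
w3 knob@.135 [0.6414 0.098  0.135 ] disc@.117 [0.6414 0.099  0.117 ] pivot@.117 [0.6789 0.1053 0.117 ]
base [0.661  0.1021 0.008 ] yaw 0.10329278813875815
w1 knob@.135 [0.6395 0.0983 0.135 ]
bush [0.6691 0.0036 0.0153] [np.float64(0.5307823838907214), np.float64(0.7599784324936405), np.float64(0.24620574499836734)] [0.6682 0.0029 0.024 ]
bush [ 0.672  -0.1367  0.0248] [np.float64(0.33573853544910787), np.float64(0.3357385354490591)] [ 0.6723 -0.1371  0.024 ]
bush [ 0.6646 -0.1916  0.0255] [np.float64(1.9584442086807963), np.float64(1.9584442086807607)] [ 0.6631 -0.1912  0.024 ]
[0.6386 0.0204 0.3029] [[-0.0044  1.     -0.    ]
 [ 1.      0.0044 -0.0002]
 [-0.0002 -0.     -1.    ]]
```

Converted, 0.055 m is 2.2, 0.039 m is 1.56.

tcp_steps(moves={"motion":[[0.035,1.56,0.052,0,0,0,0],[0.035,1.56,0.052,1.2,0,0,0],[0.035,0,0,2.2,0,0,0],[0.035,0,0,2.2,0,0,0],[0.035,0,0,1.2,0,0,0],[0.035,0,0,0,0,0,0],[0.005,0,0,0,0,0,0],[0.005,0,0,0,0,0,0]]}, clamp_n=8)

```text
t: 33.42
position: [0.6412, 0.0985, 0.1335]
tcp_rot: [[-0.004, 1.0, 0.001], [1.0, 0.004, 0.0], [0.0, 0.001, -1.0]]
contact_force: [-0.1, -0.0, 0.0]
width: 0.0196
grip_force: 0.0
```

tcp_steps(moves={"motion":[[0.005,0,0,0,0,0,0],[0.005,0,0,0,0,0,0]]})

```text
t: 33.67
position: [0.6407, 0.0988, 0.1332]
tcp_rot: [[-0.004, 1.0, -0.0], [1.0, 0.004, -0.0], [-0.0, -0.0, -1.0]]
contact_force: [-5.8, -0.7, 5.0]
width: 0.0118
grip_force: 8.0
```

```bash
python3 - <<'E'
from h import *
o=manip.get_obs();R=o["tcp_rot"];print(o["position"])
a=3.245+np.linspace(0,2.2,9);P=np.c_[.038*np.cos(a),.038*np.sin(a),0*a]
print(np.diff(P,axis=0)@R)
E
```

```text
[0.6407 0.0988 0.1332]
[[-0.0101  0.0024  0.    ]
 [-0.0091  0.0051  0.    ]
 [-0.0074  0.0074 -0.    ]
 [-0.0051  0.0091 -0.    ]
 [-0.0024  0.0101 -0.    ]
 [ 0.0004  0.0104 -0.    ]
 [ 0.0032  0.0099 -0.    ]
 [ 0.0058  0.0086 -0.    ]]
```

tcp_steps(moves={"motion":[[0.005,-0.404,0.096,0,0,0,0],[0.005,-0.364,0.204,0,0,0,0],[0.005,-0.296,0.296,0,0,0,0],[0.005,-0.204,0.364,0,0,0,0]]})

```text
t: 34.17
position: [0.6647, 0.0662, 0.1329]
tcp_rot: [[-0.004, 1.0, -0.001], [1.0, 0.004, -0.001], [-0.001, -0.001, -1.0]]
contact_force: [-5.3, -4.5, 2.3]
width: 0.0126
grip_force: 8.0
```

tcp_steps(moves={"motion":[[0.005,-0.096,0.404,0,0,0,0],[0.005,0.016,0.416,0,0,0,0],[0.005,0.128,0.396,0,0,0,0],[0.005,0.232,0.344,0,0,0,0],[0.005,0,0,0,0,0,0],[0.005,0,0,0,0,0,0]]})

```text
t: 34.92
position: [0.7044, 0.0747, 0.133]
tcp_rot: [[-0.004, 1.0, 0.001], [1.0, 0.004, 0.0], [-0.0, 0.001, -1.0]]
contact_force: [4.2, -1.3, 0.1]
width: 0.0125
grip_force: 8.0
```

```bash
cat > bore.py <<'E'
from h import *
import sys
p=np.array([float(sys.argv[1]),float(sys.argv[2]),.024])
c,im=snap("wrist","bore");hsv=cv2.cvtColor(im,cv2.COLOR_RGB2HSV);q=proj(c,p)[0]
yy,xx=np.mgrid[:384,:512];near=np.hypot(xx-q[0],yy-q[1])<26
brass=((hsv[...,0]>10)&(hsv[...,0]<35)&(hsv[...,1]>110)&near).astype(np.uint8)
cs,_=cv2.findContours(brass,cv2.RETR_EXTERNAL,cv2.CHAIN_APPROX_NONE);b=max(cs,key=cv2.contourArea)
m=np.zeros_like(brass);cv2.drawContours(m,[b],-1,1,-1)
v=im.max(2).astype(float);d=(m>0)&(v<.35*np.percentile(v[m>0],80));u=np.array([xx[d].mean(),yy[d].mean()])
P=onz(c,u,.024);print("pred px",q,"bore px",u,"n",d.sum(),"outer",cv2.minEnclosingCircle(b),"world",P)
to([P[0],P[1],.025])
E
```

tcp_steps(moves={"motion":[[0.02,0,0,0,0,0,0],[0.035,0,0,0,0,0,0],[0.035,0,0,-2,0,0,0],[0.035,-0.96,-0.48,-0.4,0,0,0],[0.035,-0.96,-0.48,0,0,0,0],[0.035,-0.936,-0.464,0.8,0,0,0],[0.035,0,0,2,0,0,0]]}, clamp_n=15)

```text
t: 35.8
position: [0.6681, 0.0004, 0.1231]
tcp_rot: [[-0.002, 1.0, 0.003], [1.0, 0.002, -0.0], [-0.0, 0.003, -1.0]]
contact_force: [1.0, 0.6, -1.6]
width: 0.0349
grip_force: 0.0
```

tcp_steps(moves={"motion":[[0.035,0,0,0.8,0,0,0],[0.035,0,0,0,0,0,0]]})

```text
t: 36.05
position: [0.6677, 0.0027, 0.1012]
tcp_rot: [[-0.004, 1.0, -0.003], [1.0, 0.004, 0.0], [0.0, -0.003, -1.0]]
contact_force: [0.0, -1.0, 0.5]
width: 0.0348
grip_force: 0.0
```

```bash
python3 bore.py .6685 .0033
```

```text
pred px [253.9891 199.9495] bore px [253.1061 199.6439] n 132 outer ((253.0, 196.0), 17.262775421142578) world [0.6678 0.0035 0.024 ]
tool d [ 0.0007 -0.0007  0.0781]
```

Converted, -0.0007 m is -0.028, 0.0007 m is 0.028.

tcp_steps(moves={"motion":[[0.035,0.028,-0.028,2,0,0,0],[0.035,0,0,1.12,0,0,0],[0.035,0,0,0,0,0,0],[0.015,0,0,0,0,0,0],[0.015,0,0,0,0,0,0],[0.015,0,0,0,0,0,0]]}, clamp_n=15)

```text
t: 36.85
position: [0.6692, 0.0037, 0.0274]
tcp_rot: [[-0.004, 1.0, 0.003], [1.0, 0.004, -0.0], [-0.0, 0.003, -1.0]]
contact_force: [-0.4, 1.1, 8.6]
width: 0.0234
grip_force: 15.0
```

tcp_steps(moves={"motion":[[0.015,0,0,-1.8,0,0,0],[0.015,0,0,-2.4,0,0,0],[0.015,0,0,-2.4,0,0,0],[0.015,1.92,-0.524,0,0,0,0],[0.015,1.92,-0.524,0,0,0,0],[0.015,0,0,0,0,0,-0.742],[0.015,0,0,0,0,0,-0.742],[0.015,0,0,0,0,0,-0.742]]})

```text
t: 37.85
position: [0.6415, 0.0998, 0.1912]
tcp_rot: [[-0.537, 0.844, 0.001], [0.844, 0.537, 0.0], [-0.001, 0.001, -1.0]]
contact_force: [-0.3, 0.0, 0.1]
width: 0.0232
grip_force: 15.0
```

tcp_steps(moves={"motion":[[0.015,0,0,0,0,0,-0.742],[0.015,0,0,0,0,0,-0.742],[0.015,0,0,0,0,0,-0.742],[0.015,0,0,0,0,0,-0.742],[0.015,0,0,0,0,0,-0.742],[0.015,0,0,0,0,0,-0.742],[0.015,0,0,0,0,0,0],[0.015,0,0,0,0,0,0]]})

```text
t: 38.85
position: [0.6415, 0.0996, 0.1905]
tcp_rot: [[-0.995, -0.098, 0.001], [-0.098, 0.995, 0.0], [-0.001, 0.0, -1.0]]
contact_force: [0.7, 0.0, -0.6]
width: 0.0231
grip_force: 15.0
```

```bash
python3 - <<'E'
from h import *
to([.6412,.0992,.126],1.674)
c,im=snap("wrist","w4");p=proj(c,[.6412,.0992,.111])[0];print(p)
x0,y0=[int(max(0,p[i]-(80,60)[i])) for i in(0,1)];print(x0,y0);save("w4",im*.7,5,(x0,y0,x0+160,y0+120))
E
```

```text
tool d [ 0.0004 -0.0004  0.0645]
rz -0.004898022916585365
[252.5117 198.6681]
172 138
```

View pics/w4.png

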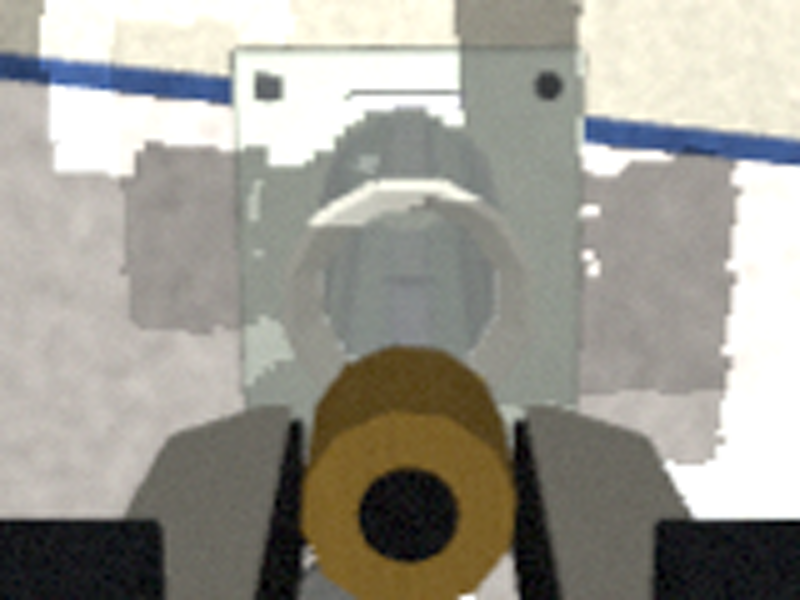

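The picture shows the mouth rim centred at about (407,297), with (404.6,305) predicted, so the tube lies about 1 mm further toward −x. The bushing is held level, with its bore at (408,515), and the cover is out of the way.

Converted, -0.0004 m is -0.016, 0.03 m is 1.2.

tcp_steps(moves={"motion":[[0.015,0.056,-0.016,1.2,0,0,0],[0.015,0,0,0.72,0,0,0],[0.015,0,0,0.32,0,0,0],[0.015,0,0,0.12,0,0,0],[0.015,0,0,0.12,0,0,0],[0.015,0,0,0,0,0,0]]})

```text
t: 39.65
position: [0.6402, 0.0991, 0.1282]
tcp_rot: [[-0.995, -0.102, 0.0], [-0.102, 0.995, 0.0], [-0.0, -0.0, -1.0]]
contact_force: [-0.1, 0.3, 0.8]
width: 0.0239
grip_force: 15.0
```

tcp_steps(moves={"motion":[[0.03,0,0,0,0,0,0],[0.03,0,0,0,0,0,0],[0.03,0,0,0,0,0,0],[0.035,0,0,-1.2,0,0,0],[0.035,0,0,-1.6,0,0,0]]})

```text
t: 40.28
position: [0.6396, 0.099, 0.1978]
tcp_rot: [[-0.995, -0.102, -0.002], [-0.102, 0.995, -0.0], [0.002, -0.0, -1.0]]
contact_force: [0.1, 0.1, 0.7]
width: 0.035
grip_force: 0.0
```

tcp_steps(moves={"motion":[[0.035,-0.076,-2.384,0,0,0,0],[0.035,-0.076,-2.384,0,0,0,0],[0.035,-0.076,-2.384,0,0,0,0],[0.035,-0.076,-2.384,0,0,0,0],[0.035,0,0,2,0,0,0],[0.035,0,0,1.8,0,0,0],[0.035,0,0,0,0,0,0]]})

```text
t: 41.15
position: [0.6704, -0.1371, 0.0994]
tcp_rot: [[-0.995, -0.102, -0.006], [-0.102, 0.995, 0.001], [0.005, 0.002, -1.0]]
contact_force: [-0.1, 0.6, 0.5]
width: 0.0348
grip_force: 0.0
```

```bash
python3 bore.py .6722 -.137
```

```text
pred px [252.6832 203.4043] bore px [250.5809 202.8676] n 136 outer ((250.5, 199.2058868408203), 17.38665199279785) world [ 0.6719 -0.1386  0.024 ]
tool d [-0.0002 -0.0015  0.0776]
```

tcp_steps(moves={"motion":[[0.035,-0.008,-0.06,2,0,0,0],[0.035,0,0,1.08,0,0,0],[0.035,0,0,0,0,0,0],[0.015,0,0,0,0,0,0],[0.015,0,0,0,0,0,0],[0.015,0,0,0,0,0,0]]}, clamp_n=15)

```text
t: 41.95
position: [0.6737, -0.139, 0.0287]
tcp_rot: [[-0.995, -0.103, 0.004], [-0.103, 0.995, -0.001], [-0.004, -0.001, -1.0]]
contact_force: [-0.6, 1.2, 7.8]
width: 0.0232
grip_force: 15.0
```

tcp_steps(moves={"motion":[[0.015,0,0,-1.8,0,0,0],[0.015,0,0,-2.4,0,0,0],[0.015,0,0,-2.4,0,0,0],[0.015,0.076,2.4,0,0,0,0],[0.015,0.076,2.4,0,0,0,0],[0.015,0.076,2.4,0,0,0,0],[0.015,0.076,2.4,0,0,0,0],[0.015,0,0,0,0,0,0]]})

```text
t: 42.95
position: [0.6397, 0.1028, 0.1925]
tcp_rot: [[-0.994, -0.107, 0.002], [-0.107, 0.994, 0.001], [-0.002, 0.001, -1.0]]
contact_force: [1.0, -0.5, -0.5]
width: 0.0231
grip_force: 15.0
```

```bash
python3 - <<'E'
from h import *
to([.640,.0992,.128],1.674)
c,im=snap("wrist","w5");p=proj(c,[.6402,.0992,.111])[0];print(p)
x0,y0=[int(max(0,p[i]-(80,60)[i])) for i in(0,1)];print(x0,y0);save("w5",im*.7,5,(x0,y0,x0+160,y0+120))
E
```

```text
tool d [ 0.0002 -0.0036  0.0645]
rz 0.0036085903505911343
[248.3087 198.2775]
168 138
```

View pics/w5.png

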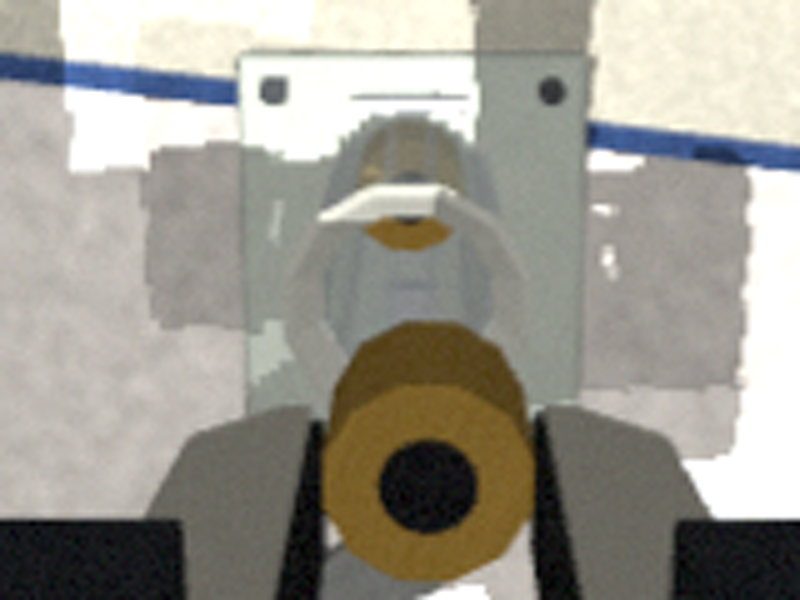

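The first bushing is down in the tube (brass at (408,235)). The held one sits about 3 mm toward tool +x compared with the first, with its bore at v 487 instead of 515. I'll compensate for that.

tcp_steps(moves={"motion":[[0.015,-0.124,-0.148,1,0,0,0.0144],[0.015,0,0,0.72,0,0,0],[0.015,0,0,0.4,0,0,0],[0.015,0,0,0.2,0,0,0],[0.015,0,0,0.12,0,0,0],[0.015,0,0,0.12,0,0,0],[0.015,0,0,0,0,0,0]]})

```text
t: 43.88
position: [0.6445, 0.0988, 0.13]
tcp_rot: [[-0.995, -0.1, 0.004], [-0.1, 0.995, 0.006], [-0.004, 0.006, -1.0]]
contact_force: [-4.2, 22.5, 18.4]
width: 0.0245
grip_force: 15.3
```

```bash
python3 -c "
from h import *
to([.6431,.0993,.128],1.674)"
```

```text
tool d [0.0014 0.0006 0.002 ]
rz -0.002962699820687087
```

tcp_steps(moves={"motion":[[0.015,0,0,-0.32,0,0,0],[0.015,0,0,-0.6,0,0,0],[0.015,0,0,0,0,0,0],[0.015,0,0,0,0,0,0]]})

```text
t: 44.38
position: [0.6437, 0.0955, 0.1496]
tcp_rot: [[-0.995, -0.099, -0.0], [-0.099, 0.995, -0.0], [0.0, -0.0, -1.0]]
contact_force: [0.1, 0.0, -0.4]
width: 0.0234
grip_force: 14.7
```

```bash
python3 - <<'E'
from h import *
to([.6431,.0993,.128],1.674)
c,im=snap("wrist","w6");p=proj(c,[.6402,.0992,.111])[0];print(p)
x0,y0=[int(max(0,p[i]-(80,60)[i])) for i in(0,1)];print(x0,y0);save("w6",im*.7,5,(x0,y0,x0+160,y0+120))
E
```

```text
tool d [0.0002 0.0039 0.0216]
rz -0.004497584953481626
[259.2585 212.6922]
179 152
```

View pics/w6.png

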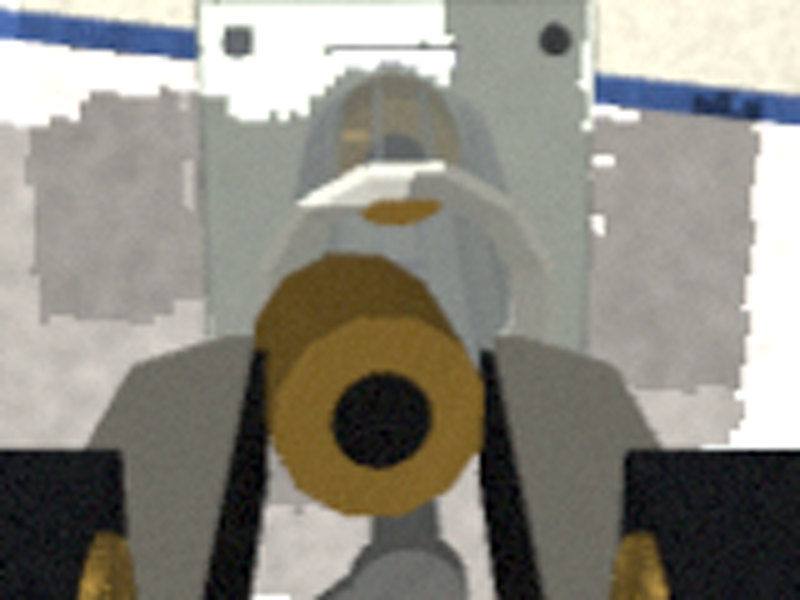

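The sideways target came from an unsettled reading, so the bushing met the flare off-centre. It is now tilted in the pads: its bottom is centred at about u 350, its top at 378. I'll set it down on the bench and grip it afresh.

tcp_steps(moves={"motion":[[0.015,0,0,-2,0,0,0],[0.015,-0.068,-2.192,0,0,0,0],[0.015,-0.068,-2.192,0,0,0,0],[0.015,-0.068,-2.192,0,0,0,0],[0.015,-0.068,-2.192,0,0,0,0],[0.015,0,0,2.2,0,0,0],[0.015,0,0,2.2,0,0,0],[0.015,0,0,1.2,0,0,0]]})

```text
t: 45.42
position: [0.6707, -0.1217, 0.0558]
tcp_rot: [[-0.995, -0.098, -0.004], [-0.098, 0.995, 0.001], [0.004, 0.001, -1.0]]
contact_force: [-0.0, 0.5, 0.0]
width: 0.0235
grip_force: 14.7
```

tcp_steps(moves={"motion":[[0.015,0,0,0.8,0,0,0],[0.015,0,0,0.24,0,0,0],[0.015,0,0,0.12,0,0,0],[0.015,0,0,0,0,0,0],[0.015,0,0,0,0,0,0]]})

```text
t: 46.05
position: [0.6726, -0.1217, 0.0318]
tcp_rot: [[-0.995, -0.099, 0.001], [-0.099, 0.995, -0.0], [-0.001, -0.0, -1.0]]
contact_force: [0.3, 0.4, -0.3]
width: 0.0236
grip_force: 14.7
```

tcp_steps(moves={"motion":[[0.015,0,0,0.12,0,0,0],[0.015,0,0,0.08,0,0,0],[0.015,0,0,0,0,0,0]]})

```text
t: 46.42
position: [0.6729, -0.1222, 0.0272]
tcp_rot: [[-0.995, -0.099, 0.002], [-0.099, 0.995, -0.001], [-0.002, -0.001, -1.0]]
contact_force: [-0.2, -3.7, 8.9]
width: 0.024
grip_force: 15.0
```

tcp_steps(moves={"motion":[[0.03,0,0,0,0,0,0],[0.035,0,0,0,0,0,0],[0.035,0,0,-1.2,0,0,0],[0.035,0,0,-1.72,0,0,0],[0.035,0,0,0,0,0,0],[0.035,0,0,0,0,0,0],[0.035,0,0,0,0,0,0]]})

```text
t: 47.3
position: [0.6716, -0.1215, 0.0974]
tcp_rot: [[-0.995, -0.099, -0.002], [-0.099, 0.995, 0.0], [0.002, 0.001, -1.0]]
contact_force: [-0.3, 0.3, -0.2]
width: 0.0348
grip_force: 0.0
```

```bash
python3 bore.py .6757 -.122
```

```text
pred px [251.7422 206.7144] bore px [249.0438 199.7153] n 137 outer ((249.6182098388672, 196.7108612060547), 16.931249618530273) world [ 0.6704 -0.1246  0.024 ]
tool d [ 0.0015 -0.0029  0.0725]
```

Converted, -0.0029 m is -0.116, 0.0015 m is 0.06.

tcp_steps(moves={"motion":[[0.035,0.06,-0.116,1.6,0,0,0],[0.035,0,0,0.8,0,0,0],[0.035,0,0,0.38,0,0,0],[0.035,0,0,0,0,0,0],[0.035,0,0,0,0,0,0],[0.035,0,0,0,0,0,0]]}, clamp_n=15)

```text
t: 48.1
position: [0.6714, -0.1248, 0.0304]
tcp_rot: [[-0.995, -0.099, 0.001], [-0.099, 0.995, -0.0], [-0.001, -0.0, -1.0]]
contact_force: [0.1, -0.2, -0.5]
width: 0.0349
grip_force: 0.0
```

```bash
python3 -c "
from h import *
to([.6704,-.1246,.026],1.674)"
```

```text
tool d [0.001  0.0003 0.0044]
rz -0.004070857018472207
```

Converted, 0.0044 m is 0.176, 0.001 m is 0.04.

tcp_steps(moves={"motion":[[0.035,0.04,0.012,0.176,0,0,0],[0.035,0,0,0,0,0,0],[0.015,0,0,0,0,0,0],[0.015,0,0,0,0,0,0],[0.015,0,0,0,0,0,0],[0.015,0,0,0,0,0,0]]})

```text
t: 48.85
position: [0.67, -0.1245, 0.025]
tcp_rot: [[-0.995, -0.099, 0.0], [-0.099, 0.995, -0.0], [-0.0, -0.0, -1.0]]
contact_force: [-1.0, -0.2, 0.6]
width: 0.0232
grip_force: 15.0
```

tcp_steps(moves={"motion":[[0.015,0,0,-0.8,0,0,0],[0.015,0,0,-1.2,0,0,0],[0.015,0,0,-1.8,0,0,0],[0.015,0,0,-1.8,0,0,0],[0.015,0,0,-1.2,0,0,0],[0.015,0,0,0,0,0,0]]})

```text
t: 49.6
position: [0.6708, -0.1247, 0.1992]
tcp_rot: [[-0.995, -0.099, 0.005], [-0.099, 0.995, -0.001], [-0.005, -0.002, -1.0]]
contact_force: [-0.0, 0.4, -1.4]
width: 0.0233
grip_force: 15.0
```

```bash
python3 -c "
from h import *
to([.6402,.0992,.192],1.674)"
```

```text
tool d [0.0083 0.2258 0.0068]
rz -0.004076110552226453
```

tcp_steps(moves={"motion":[[0.015,0.08,2.256,0.06,0,0,0],[0.015,0.08,2.256,0.06,0,0,0],[0.015,0.08,2.256,0.06,0,0,0],[0.015,0.08,2.256,0.06,0,0,0],[0.015,0,0,0,0,0,0],[0.015,0,0,0,0,0,0],[0.015,0,0,0,0,0,0],[0.015,0,0,0,0,0,0]]})

```text
t: 50.6
position: [0.6398, 0.0982, 0.1888]
tcp_rot: [[-0.995, -0.098, -0.0], [-0.098, 0.995, -0.0], [0.0, -0.0, -1.0]]
contact_force: [0.2, -0.3, -1.5]
width: 0.0232
grip_force: 15.0
```

```bash
python3 -c "
from h import *
to([.6402,.0992,.128],1.674)"
```

```text
tool d [-0.0005  0.001   0.0608]
rz -0.0054440380163010005
```

Converted, 0.025 m is 1, 0.015 m is 0.6.

tcp_steps(moves={"motion":[[0.015,-0.02,0.04,1,0,0,0],[0.015,0,0,0.6,0,0,0],[0.015,0,0,0.24,0,0,0],[0.015,0,0,0,0,0,0],[0.015,0,0,0,0,0,0],[0.015,0,0,0,0,0,0]]})

```text
t: 51.35
position: [0.6403, 0.1003, 0.1436]
tcp_rot: [[-0.995, -0.099, 0.001], [-0.099, 0.995, 0.0], [-0.001, 0.0, -1.0]]
contact_force: [-0.1, -0.6, -0.9]
width: 0.0233
grip_force: 15.0
```

```bash
python3 -c "
from h import *
to([.6402,.0992,.128],1.674)"
```

```text
tool d [ 0.0002 -0.0011  0.0156]
rz -0.004059743398912019
```

Converted, 0.008 m is 0.32, 0.005 m is 0.2.

tcp_steps(moves={"motion":[[0.015,0,-0.032,0.32,0,0,0],[0.015,0,0,0.2,0,0,0],[0.015,0,0,0.12,0,0,0],[0.015,0,0,0,0,0,0],[0.015,0,0,0,0,0,0]]})

```text
t: 51.98
position: [0.6402, 0.0995, 0.1271]
tcp_rot: [[-0.995, -0.099, 0.0], [-0.099, 0.995, 0.0], [-0.0, -0.0, -1.0]]
contact_force: [-0.0, -0.4, 0.6]
width: 0.0232
grip_force: 15.0
```

```bash
python3 -c "
from h import *
to([.6402,.0992,.126],1.674)"
```

```text
tool d [ 0.     -0.0003  0.0011]
rz -0.004066489933699957
```

tcp_steps(moves={"motion":[[0.03,0,0,0,0,0,0],[0.03,0,0,0,0,0,0],[0.03,0,0,0,0,0,0],[0.035,0,0,-1.2,0,0,0],[0.035,0,0,-1.6,0,0,0]]})

```text
t: 52.6
position: [0.6397, 0.0994, 0.1969]
tcp_rot: [[-0.995, -0.099, -0.002], [-0.099, 0.995, -0.0], [0.002, -0.0, -1.0]]
contact_force: [-0.0, 0.2, 0.6]
width: 0.0347
grip_force: 0.0
```

tcp_steps(moves={"motion":[[0.035,0.036,-2.336,0,0,0,0],[0.035,0.036,-2.336,0,0,0,0],[0.035,0.036,-2.336,0,0,0,0],[0.035,0.036,-2.336,0,0,0,0],[0.035,0.036,-2.336,0,0,0,0],[0.035,0,0,2,0,0,0],[0.035,0,0,1.8,0,0,0]]})

```text
t: 53.48
position: [0.6644, -0.1925, 0.1006]
tcp_rot: [[-0.995, -0.098, 0.0], [-0.098, 0.995, -0.0], [-0.0, -0.0, -1.0]]
contact_force: [-0.5, -0.2, -0.6]
width: 0.0354
grip_force: 0.0
```

tcp_steps(moves={"motion":[[0.035,0,0,0,0,0,0],[0.035,0,0,0,0,0,0],[0.035,0,0,0,0,0,0]]})

```text
t: 53.85
position: [0.6655, -0.1916, 0.1046]
tcp_rot: [[-0.995, -0.099, 0.003], [-0.099, 0.995, -0.001], [-0.003, -0.001, -1.0]]
contact_force: [-0.0, -0.3, 0.5]
width: 0.0351
grip_force: 0.0
```

```bash
python3 bore.py .6646 -.1916
```

```text
pred px [253.3192 197.2771] bore px [250.0615 198.6615] n 130 outer ((250.85252380371094, 195.29136657714844), 16.811113357543945) world [ 0.666 -0.194  0.024]
tool d [-0.0002 -0.0023  0.0792]
```

Converted, 0.04 m is 1.6, 0.02 m is 0.8.

tcp_steps(moves={"motion":[[0.035,-0.008,-0.092,1.6,0,0,0],[0.035,0,0,0.8,0,0,0],[0.035,0,0,0.6,0,0,0],[0.035,0,0,0,0,0,0],[0.035,0,0,0,0,0,0],[0.035,0,0,0,0,0,0]]}, clamp_n=15)

```text
t: 54.65
position: [0.6654, -0.194, 0.0281]
tcp_rot: [[-0.995, -0.099, 0.001], [-0.099, 0.995, -0.0], [-0.001, -0.001, -1.0]]
contact_force: [0.9, 0.2, 0.2]
width: 0.0348
grip_force: 0.0
```

```bash
python3 -c "
from h import *
to([.666,-.194,.025],1.674)"
```

```text
tool d [-0.0006 -0.0001  0.0031]
rz -0.004109365379691976
```

The rows are not in the units I measure in: shifts go in units of 25 mm and turns go in units of 0.25 rad. I convert before sending: 0.0031 m is 0.124, -0.0006 m is -0.024.

tcp_steps(moves={"motion":[[0.035,-0.024,0,0.124,0,0,0],[0.035,0,0,0,0,0,0],[0.015,0,0,0,0,0,0],[0.015,0,0,0,0,0,0],[0.015,0,0,0,0,0,0],[0.015,0,0,0,0,0,0]]})

```text
t: 55.4
position: [0.6656, -0.1938, 0.0239]
tcp_rot: [[-0.995, -0.099, 0.0], [-0.099, 0.995, -0.0], [-0.0, -0.0, -1.0]]
contact_force: [1.1, 0.5, -1.5]
width: 0.0236
grip_force: 15.0
```

tcp_steps(moves={"motion":[[0.015,0,0,-0.8,0,0,0],[0.015,0,0,-1.2,0,0,0],[0.015,0,0,-1.8,0,0,0],[0.015,0,0,-1.8,0,0,0],[0.015,0,0,-1,0,0,0],[0.015,0,0,0,0,0,0]]})

```text
t: 56.15
position: [0.6662, -0.194, 0.1924]
tcp_rot: [[-0.995, -0.099, 0.004], [-0.099, 0.995, -0.001], [-0.004, -0.002, -1.0]]
contact_force: [0.4, 0.3, -1.3]
width: 0.0235
grip_force: 15.0
```

tcp_steps(moves={"motion":[[0.015,-0.028,2.352,0,0,0,0],[0.015,-0.028,2.352,0,0,0,0],[0.015,-0.028,2.352,0,0,0,0],[0.015,-0.028,2.352,0,0,0,0],[0.015,-0.028,2.352,0,0,0,0],[0.015,0,0,0,0,0,0],[0.015,0,0,0,0,0,0],[0.015,0,0,0,0,0,0]]})

```text
t: 57.15
position: [0.64, 0.098, 0.1885]
tcp_rot: [[-0.995, -0.098, -0.001], [-0.098, 0.995, -0.0], [0.001, -0.0, -1.0]]
contact_force: [0.3, 1.2, -0.3]
width: 0.0234
grip_force: 15.0
```

```bash
python3 -c "
from h import *
to([.6402,.0992,.128],1.674)"
```

```text
tool d [-0.0004  0.0011  0.0605]
rz -0.00536067453446476
```

Converted, 0.025 m is 1, 0.015 m is 0.6.

tcp_steps(moves={"motion":[[0.015,0,0,1,0,0,0],[0.015,0,0,0.6,0,0,0],[0.015,0,0,0.24,0,0,0],[0.015,0,0,0,0,0,0],[0.015,0,0,0,0,0,0],[0.015,0,0,0,0,0,0]]})

```text
t: 57.9
position: [0.6402, 0.0992, 0.1435]
tcp_rot: [[-0.995, -0.099, 0.001], [-0.099, 0.995, 0.0], [-0.001, -0.0, -1.0]]
contact_force: [1.0, 0.1, -0.5]
width: 0.0234
grip_force: 15.0
```

```bash
python3 -c "
from h import *
to([.6402,.0993,.127],1.674)"
```

```text
tool d [-0.      0.0001  0.0165]
rz -0.004068208911225613
```

Converted, 0.009 m is 0.36, 0.005 m is 0.2.

tcp_steps(moves={"motion":[[0.015,0,0,0.36,0,0,0],[0.015,0,0,0.2,0,0,0],[0.015,0,0,0.12,0,0,0],[0.015,0,0,0,0,0,0],[0.015,0,0,0,0,0,0]]})

```text
t: 58.52
position: [0.6401, 0.0992, 0.126]
tcp_rot: [[-0.995, -0.099, 0.0], [-0.099, 0.995, 0.0], [-0.0, 0.0, -1.0]]
contact_force: [0.6, 0.2, -0.3]
width: 0.0233
grip_force: 15.0
```

Converted, -0.05 m is -2, -0.03 m is -1.2.

tcp_steps(moves={"motion":[[0.03,0,0,0,0,0,0],[0.03,0,0,0,0,0,0],[0.03,0,0,0,0,0,0],[0.035,0,0,-1.2,0,0,0],[0.035,0,0,-2,0,0,0],[0.035,0,0,0,0,0,0],[0.035,0,0,0,0,0,0]]})

```text
t: 59.4
position: [0.6399, 0.0991, 0.2054]
tcp_rot: [[-0.995, -0.099, -0.0], [-0.099, 0.995, -0.0], [0.0, -0.0, -1.0]]
contact_force: [-0.7, 0.2, -0.5]
width: 0.0351
grip_force: 0.0
```

```bash
python3 - <<'E'
from h import *
c,im=snap("wrist","w7");s,i2=snap("scene","s7")
p=proj(c,[.6402,.0992,.09])[0].astype(int);q=proj(s,[.655,.1,.06])[0].astype(int);print(p,q)
a=im[p[1]-60:p[1]+60,p[0]-40:p[0]+40];b=i2[q[1]-60:q[1]+60,q[0]-40:q[0]+40];save("v7",np.hstack([a*.7,b]),5)
print(proj(manip.camera_model("wrist"),[.7043,.0754,.135]),manip.get_obs()["position"])
E
```

```text
[253 187] [318 230]
[[215.1933 277.8895]] [0.6396 0.0991 0.2045]
```

View pics/v7.png

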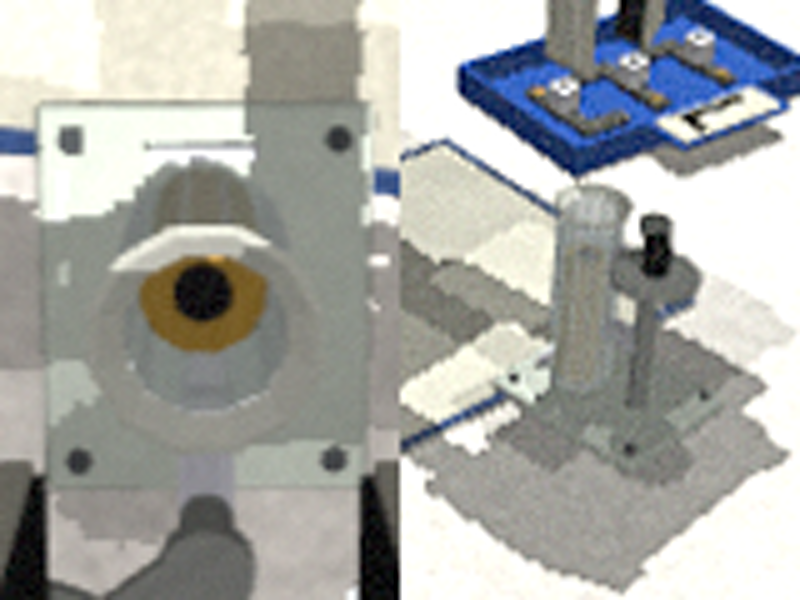

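The tube holds three bushings stacked level, the top one with its bore at (203,292). The cover is aside with its knob at (655,235), and the blue tray's jaws are flat.

Converted, -0.031 m is -1.24, 0.03 m is 1.2.

tcp_steps(moves={"motion":[[0.035,-1.24,-0.616,0,0,0,0],[0.035,-1.24,-0.616,0,0,0,0],[0.035,0,0,1.2,0,0,0],[0.035,0,0,0.8,0,0,0],[0.035,0,0,0,0,0,0],[0.035,0,0,0,0,0,0],[0.035,0,0,0,0,0,0]]}, clamp_n=8)

```text
t: 60.38
position: [0.705, 0.0748, 0.1572]
tcp_rot: [[-0.995, -0.099, 0.002], [-0.099, 0.995, 0.0], [-0.002, -0.0, -1.0]]
contact_force: [0.1, 0.1, -0.2]
width: 0.0347
grip_force: 0.0
```

```bash
python3 -c "
from h import *
to([.7044,.0747,.133])"
```

```text
tool d [ 0.0006 -0.      0.0242]
```

Converted, 0.015 m is 0.6, 0.009 m is 0.36.

tcp_steps(moves={"motion":[[0.035,0.024,0,0.6,0,0,0],[0.035,0,0,0.36,0,0,0],[0.035,0,0,0,0,0,0],[0.005,0,0,0,0,0,0],[0.005,0,0,0,0,0,0],[0.005,0,0,0,0,0,0],[0.005,0,0,0,0,0,0]]}, clamp_n=8)

```text
t: 61.25
position: [0.7037, 0.0751, 0.1322]
tcp_rot: [[-0.995, -0.099, -0.001], [-0.099, 0.995, 0.001], [0.001, 0.001, -1.0]]
contact_force: [-5.6, 4.0, 1.9]
width: 0.0127
grip_force: 8.0
```

```bash
python3 - <<'E'
from h import *
o=manip.get_obs();R=o["tcp_rot"];print(o["position"])
r=o["position"][:2]-[.6789,.1037];print(np.hypot(*r),np.arctan2(r[1],r[0])+2*np.pi-3.245)
a=3.245+np.linspace(2.2,0,9);P=np.c_[.038*np.cos(a),.038*np.sin(a),0*a]
print(np.diff(P,axis=0)@R)
E
```

```text
[0.7037 0.0751 0.1322]
0.03783256003442246 2.1830337792664
[[ 0.0092 -0.005   0.    ]
 [ 0.0102 -0.0023  0.    ]
 [ 0.0104  0.0006  0.    ]
 [ 0.0099  0.0034  0.    ]
 [ 0.0086  0.0059  0.    ]
 [ 0.0066  0.008   0.    ]
 [ 0.0042  0.0095  0.    ]
 [ 0.0015  0.0103  0.    ]]
```

tcp_steps(moves={"motion":[[0.005,0.368,-0.2,0,0,0,0],[0.005,0.408,-0.092,0,0,0,0],[0.005,0.416,0.024,0,0,0,0],[0.005,0.396,0.136,0,0,0,0]]})

```text
t: 61.75
position: [0.6651, 0.0688, 0.1322]
tcp_rot: [[-0.995, -0.099, 0.003], [-0.099, 0.995, 0.003], [-0.004, 0.003, -1.0]]
contact_force: [13.0, 17.4, -2.6]
width: 0.0159
grip_force: 8.0
```

tcp_steps(moves={"motion":[[0.005,0.344,0.236,0,0,0,0],[0.005,0.264,0.32,0,0,0,0],[0.005,0.168,0.38,0,0,0,0],[0.005,0.048,0.36,0,0,0,0],[0.005,0,0,0,0,0,0],[0.005,0,0,0,0,0,0]]})

```text
t: 62.5
position: [0.6404, 0.0972, 0.1319]
tcp_rot: [[-0.995, -0.099, -0.001], [-0.099, 0.995, -0.0], [0.002, -0.0, -1.0]]
contact_force: [-6.9, -0.8, 4.0]
width: 0.0127
grip_force: 8.0
```

tcp_steps(moves={"motion":[[0.005,0,0.06,0,0,0,0],[0.005,0,0.06,0,0,0,0],[0.005,0,0,0,0,0,0],[0.005,0,0,0,0,0,0]]})

```text
t: 63.0
position: [0.6404, 0.0997, 0.1319]
tcp_rot: [[-0.995, -0.099, -0.001], [-0.099, 0.995, -0.001], [0.001, -0.001, -1.0]]
contact_force: [-5.6, -3.9, 4.2]
width: 0.0125
grip_force: 8.0
```

tcp_steps(moves={"motion":[[0.005,0,0.04,0,0,0,0],[0.005,0,0.04,0,0,0,0],[0.005,0,0,0,0,0,0],[0.005,0,0,0,0,0,0]]})

```text
t: 63.5
position: [0.6403, 0.1001, 0.1318]
tcp_rot: [[-0.995, -0.098, -0.001], [-0.098, 0.995, -0.004], [0.001, -0.004, -1.0]]
contact_force: [-4.2, -14.9, 3.5]
width: 0.0129
grip_force: 8.0
```

tcp_steps(moves={"motion":[[0.035,0,0,0,0,0,0],[0.035,0,0,0,0,0,0],[0.035,0,0,0,0,0,0],[0.035,0,0,-1.2,0,0,0],[0.035,0,0,-2,0,0,0],[0.035,0,0,-2,0,0,0],[0.035,0,0,0,0,0,0],[0.035,0,0,0,0,0,0]]})

```text
t: 64.5
position: [0.6406, 0.1026, 0.261]
tcp_rot: [[-0.995, -0.099, -0.001], [-0.099, 0.995, -0.0], [0.001, 0.0, -1.0]]
contact_force: [0.6, -0.0, -0.6]
width: 0.0351
grip_force: 0.0
```

tcp_steps(moves={"motion":[[0.035,-2,0,0,0,0,0],[0.035,0,0,0,0,0,0],[0.035,0,0,0,0,0,0]]})

```text
t: 64.88
position: [0.6901, 0.1074, 0.2602]
tcp_rot: [[-0.995, -0.099, -0.002], [-0.099, 0.995, -0.0], [0.002, -0.0, -1.0]]
contact_force: [0.5, -1.0, 0.2]
width: 0.0351
grip_force: 0.0
```

```bash
python3 - <<'E'
from h import *
c,im=snap("wrist","w8");s,i2=snap("top","t8")
p=proj(c,[.6402,.0992,.1])[0].astype(int);p=np.clip(p,[50,60],[450,320]);q=proj(s,[.655,.1,.06])[0].astype(int)
a=im[p[1]-60:p[1]+60,p[0]-50:p[0]+50];b=i2[110:230,60:220]
u=lambda x,f:cv2.resize(x,None,fx=f,fy=f,interpolation=cv2.INTER_CUBIC)
save("v8",np.hstack([u(a,3)*.7,u(b,3)]),1);save("t8",i2,1.6,(50,90,450,260))
for n,P in[("knob closed",[.6408,.0992,.135]),("hinge",[.6789,.1037,.117])]: print(n,(proj(c,P)[0]-p+[50,60])*3)
E
```

```text
knob closed [150.3901 190.7104]
hinge [153.6301 308.5513]
```

View pics/v8.png

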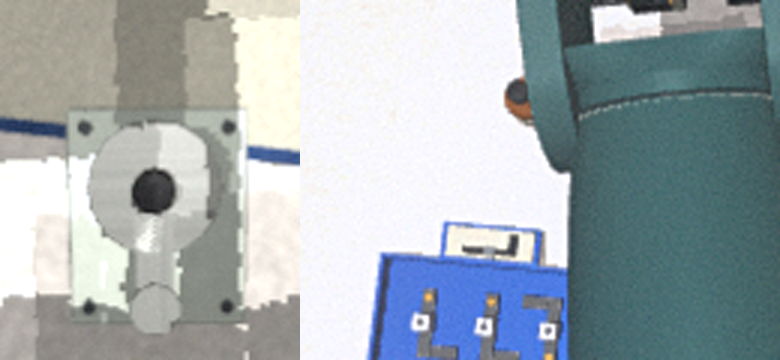

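View pics/t8.png

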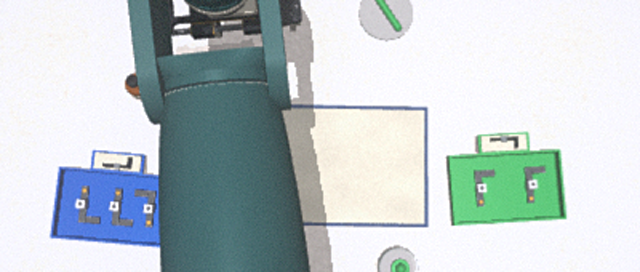

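```bash
python3 - <<'E'
from h import *
def ang(tag,z,kn,pv):
    c,_=load(tag);a,b=onz(c,kn,.135),onz(c,pv,.117);d=b-a;print(tag,a,b,np.arctan2(d[1],d[0]))
c,_=load("w8");p=proj(c,[.6402,.0992,.1])[0].astype(int);p=np.clip(p,[50,60],[450,320])
f=lambda u,v:(np.array([u,v])+.5)/3-.5+p-[50,60]
ang("w8",0,f(153.5,190),f(155.5,307))
g=lambda u,v:(np.array([u,v])+.5)/5-.5+[174,42]
ang("w3",0,g(412,285),g(593,252))
E
```

```text
w8 [0.6403 0.0998 0.135 ] [0.6781 0.1039 0.117 ] 0.10890976005029016
w3 [0.6414 0.098  0.135 ] [0.6789 0.1053 0.117 ] 0.19132130184335153
```

```bash
python3 -c "
from bench import manip
print(manip.close_job())"
```

```text
the job is handed in; nothing more can be done
None
```

I handed the job in at about 65 s: three left-hand jaws are flat in the blue tray and two right-hand jaws in the green one, all three bushings are stacked in the tube, the cover is closed against its stop, and the arm never went near the bottle, lamp or slide box.

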